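# Lever open an analyser's service cover and push its trip lever back

### The job

The blue service cover of the bench analyser sits flush and its hinge is stiff. Take the orange-handled pry blade from its stand, slide it into the notch under the middle of the cover's front edge and lever the cover up with it until the front edge stands about 65 mm clear (but not fully open), then lay the blade back on its stand. After that swing the cover fully open and push the red lever below it all the way over to the back; leave the bottle, the jar and the beaker standing where they are.

Things in the scene. Friction and masses are not known exactly. Their poses are not given: they have to be found in the camera images.
- analyser: white bench instrument, fixed, 200 mm deep, 170 wide, 110 high in front, 190 at the rear; origin: centre of the underside; its -x side is the front, to the robot's right. The top slopes up to the rear at 0.384 rad (22 deg) from its front edge (x -100, z 110 mm). u = direction up the slope, n = its outward normal. A well 60 mm deep (along -n), 120 wide, from u = 12 to 130 mm, is shut by the cover.
- cover (a joint): blue flat cover of the well, 118 mm long (u), 116 wide, 5 thick, flush with the slope; hinged along its rear edge; 0 = shut, grows as it opens, stop at 1.9 rad = fully open (upright). Stiff hinge: it stays wherever it is left; about 2.5 N at its front edge moves it.
- cover_hinge (a point): centre of the cover's hinge line (u = 131 mm from the analyser's front edge, 3 mm above the slope); its y axis runs along the hinge; it turns with the cover
- cover_edge (a point): middle of the cover's front edge, half-way through its thickness, 119 mm from the hinge line
- notch (a point): mouth of the pry notch, mid-way in the analyser's front top edge, 9.5 mm below the slope: a channel 40 mm wide, black inside, along u (parallel to the slope), from the front edge 11 mm to the cover and on below it. Its ledge is 14 mm below the slope, the cover's underside 5 mm: 9 mm free height for the blade. Axes as the analyser's.
- trip_lever (a joint): lever with a red bar in the well: 0 = leaning to the front, 1.0 rad = stop, leaning to the rear. It starts between 0 and 0.2 and stays where it is left; about 2 N at the bar moves it.
- lever_bar (a point): centre of the lever's red bar (44 mm wide along y, 12 thick, 16 high), 36 mm from its pivot; the pivot lies 77 mm behind the front edge along u and 50 mm below the slope. The bar's top is at least 6 mm below the slope.
- stand: grey tool stand, fixed: base 110 x 80 x 6 mm, origin at the centre of its underside; two saddles 10 mm thick at x = +38 and -38 mm with their seats 36 mm up, each 36 mm wide between lips 12 mm high; between the saddles 66 mm are free above the base. Between it and the analyser a hotplate, 125 mm high, stands fixed at x 0.5 to 0.73, y -0.11 to 0.11 m (world)
- blade_grip (a point): centre of the pry blade's orange handle (half-way up), 90 mm long (x), 24 wide (y), 16 high. The steel blade goes on along +x at mid-height, 20 wide, 2.6 thick, tip 95 mm from this point. 80 g. It lies on both saddles of the stand, along the stand's x (tip to +x), this point over the stand's origin (within 5 mm) and 44 mm above its underside.
- amber_drop_bottle_mid (a point): bystander: amber dropper bottle, 40 mm across, 81 high; its centre
- red_lid_jar_mid (a point): bystander: white jar with a red lid, 45 mm across, 62 high; its centre
- beaker_small_mid (a point): bystander: small glass beaker, 50 mm across, 58 high; its centre
Things that resemble listed ones, but are neither listed nor needed, are in the scene too. Of the things that look like the part that bears blade_grip, the smaller one is meant.

How it is judged:
By the outcome, as a careful person would: the job done as asked, in the order asked, and still so for the second after the job is handed in, with the robot touching nothing.
It also fails if it takes over 72 s, if anything falls off the work surface, if the arm or the gripper's body presses on something with over 40 N, if the wrist force passes 120 N, or if a joint passes its speed limit or range.

### The arm

A 6-joint arm with a two-finger parallel gripper is mounted at the origin on a cart in front of the work surface, level with it; the furniture and walls round the work are solid. World frame = base frame: x ahead of the robot, y to its left, z up, the work surface at z = 0. Lengths are in mm, angles in rad, forces in N, time in s.
With the tool pointing down it reaches from about 350 to 975 mm from the base axis. Payload 7.1 kg.
Tool frame: the origin (TCP) lies midway between the tips of the shut fingers; the grasp point (between the pads) lies ctrl.grip_point_offset behind it (ctrl.grip_point_offset is the distance from the TCP to the grasp point, in mm); z points along the fingers, y is the line along which they close (so a half turn about z gives the same grasp; the last joint's range is limited). The gripper opens to 88 mm and grips with 3 to 60 N. Pads are 20 mm wide; open, the fingers measure 115 mm over their backs; the gripper's body (75 mm by 178 mm) begins 61 mm behind the grasp point.
Start: joints at [1.311, 0.423, 1.63, -0, 1.089, -0.019], TCP at [149.018, 606.958, 188.875] pointing down, gripper open.
Joint ranges: [-3, 3], [-0.9, 2.11], [0.09, 2.58], [-1.31, 4.45], [0.11, 2.69], [-2.54, 2.54]. Speed limits (rad/s): [2.39, 2.39, 3.01, 3.14, 3.14, 3.14].

### API

Orientations are given as a rotation vector (axis times angle).
In Python, from workcell import ctrl, get_image, close_job, finder gives the robot as it stands.
- The arm moves only by the tool servo_tool, never from a script. Its argument "deltas" is a list of rows, each a list of 2 entries, a list of its own where there are three numbers: the shift along the tool's x, y, z in mm, then the turn, a rotation vector about the tool's x, y, z in rad. A call has 1 to 5 rows; each row is the pose to reach, as a shift and turn from the pose commanded when the call began, along the tool's axes at that moment; what a row does not reach only later rows make up. A row lasts 1/12 s, in which the tool goes at most 41.7 mm and 7.16 degrees, less where a joint would pass 70% of its speed; a pose out of reach is approached as far as the arm can. A call with a gripper value outside its range is refused whole. "grip" is the closure, from -1 (fully open) to 1 (shut), so that 0 is half open, set as the call begins (left out, the last holds). The fingers move at their own pace and stop on an object; the grip force is fixed at half the most. Time passes only in rows, so rows that repeat a pose let the fingers close. It gives the time, the measured TCP pose, the force, the opening and the grip force at its end, in the units of the state.
- ctrl.get_obs(): the state, without advancing time (a new reading comes with each control period).
- get_image(name): name is "side" or "top"; returns a dict with "frame" (400x640x3 uint8, blue, green, red), "depth" (400x640 float32, mm along the optical axis (not along the pixel's ray), 0 where there is no reading), "K" (3x3 intrinsics, pixels), "pose" (4x4, takes a point from camera to world coordinates). Camera axes: x right, y down, z forward; pixel columns grow to the right and rows downward; lengths in mm; the calibration is good to about 2 mm. A picture is of the moment at which its call begins.
- close_job(): hands the job in; it is judged then, once.
Trained networks look in a picture, given as the dict that the camera call returned (one of the last four; its "shot" number tells which), for a name from the list of things; names that differ only in an ending like _2 or _b are one class to them, and where a whole thing is asked for, a point or a joint stands for the part that bears it (a point fixed in the world has none). Each returns a list of dicts, best first, with "score" (0 to 1); they miss things now and then, are a little off and sometimes report something else, mostly with a low value. They report only what shows in the picture. A call takes as long as a camera call. They do not tell look-alikes from the thing itself.
- finder.search_frame(query, picture): "rect" ([centre column, centre row, width, height] as shares, 0 to 1, of the picture: columns of its width, rows of its height, round what is visible of it).
- finder.silhouettes(query, picture): "mask" (400x640 bool, what is visible of it) and "rect" ([centre column, centre row, width, height] as shares, 0 to 1, of the picture: columns of its width, rows of its height, round what is visible of it).
The state is a dict: "t": time; "qpos": joint angles; "qvel": joint speeds; "joint_torque": joint torques, N m; "ee_pos": TCP position; "orientation": TCP orientation; "ft_force": force on the tool from outside, world axes, zero at the start; "moment": the same for the moment, N m; "width": finger opening in mm; "grasp_force": force on a finger pad.
Only numpy, scipy, OpenCV 4.12 (cv2) and the standard library are available. Lean on these libraries where they do the work, as an engineer would, in place of code of your own. Each camera call takes 0.05 s, during which the arm holds its last target. There are 200 camera calls.

## Working session

There is one attempt and no reset: what is moved stays moved. The work goes in short steps, Python scripts to look and compute and a tool call to move; the robot and the scene stay as the last step left them, time stands still between calls to the robot, and variables do not carry over. Pictures are saved under pics/ and viewed, at most 10 in all, crops included, and the job is handed in when it is done.

Besides the shell and the picture viewer there is one more tool, called after "Call:" as name(argument=value, ...), one argument or row to a line, values as JSON. servo_tool: Moves the arm, as the interface text tells. Its arguments: {"type":"object","properties":{"deltas":{"type":"array","items":{"type":"array"}},"grip":{"type":"number"}},"required":["deltas"]}

```bash
ls; mkdir -p pics
cat > h.py <<'E'
import numpy as np, cv2
from workcell import ctrl, get_image, close_job, finder
from scipy.spatial.transform import Rotation as R
def w(im,u,v,d=None):
    K=im['K']; d=im['depth'][int(round(v)),int(round(u))] if d is None else d
    p=np.array([(u-K[0,2])*d/K[0,0],(v-K[1,2])*d/K[1,1],d,1]); return (im['pose']@p)[:3]
def cloud(im,m):
    v,u=np.nonzero(m&(im['depth']>0)); d=im['depth'][v,u]; K=im['K']
    P=np.c_[(u-K[0,2])*d/K[0,0],(v-K[1,2])*d/K[1,1],d,np.ones(len(d))]; return (P@im['pose'].T)[:,:3]
def proj(im,P):
    q=np.linalg.inv(im['pose'])@np.r_[P,1]; q=im['K']@q[:3]; return q[:2]/q[2]
E
python3 - <<'E'
from h import *
np.set_printoptions(precision=1,suppress=True)
print(ctrl.get_obs(), ctrl.grip_point_offset)
for n in ['top','side']:
    im=get_image(n); cv2.imwrite(f'pics/{n}0.png',im['frame']); print(n,im['pose'])
    for q in ['cover','blade_grip','stand','analyser','amber_drop_bottle_mid','red_lid_jar_mid','beaker_small_mid']:
        for r in finder.silhouettes(q,im)[:3]:
            P=cloud(im,r['mask']); x=np.array(r['rect'])*[640,400,640,400]
            print(q,round(r['score'],2),x, np.median(P,0) if len(P) else None,np.percentile(P,[2,98],axis=0) if len(P) else '')
E
```

```text
pics
{'t': 0.0, 'qpos': array([ 1.3,  0.4,  1.6,  0. ,  1.1, -0. ]), 'qvel': array([-0.,  0.,  0., -0.,  0.,  0.]), 'joint_torque': array([  0. , -54.5, -27.4,   0.1,   0. ,  -0. ]), 'ee_pos': array([148.9, 606.4, 188.1]), 'orientation': array([-0.4, -3.1,  0. ]), 'ft_force': array([-1.1,  0.1,  0.5]), 'moment': array([-0.,  0.,  0.]), 'grasp_force': 0.0, 'width': 88.01762954589957} 18.700000000000003
top [[  -0.    -1.     0.1  418.9]
 [  -1.     0.    -0.   -86. ]
 [   0.    -0.1   -1.  1549.1]
 [   0.     0.     0.     1. ]]
cover 0.69 [195.6 202.4  44.8  41.8] [525.1 351.7 135.8] [[460.6 291.7 103.5]
 [586.3 411.7 161.5]]
blade_grip 0.61 [354.9 218.4  14.7  34.6] [ 460.5 -230.3   49.4] [[ 407.3 -263.1   39.5]
 [ 526.1 -202.3   57.3]]
blade_grip 0.55 [466.2 216.5  29.9  42. ] [ 481.5 -680.9   16.5] [[ 395.1 -733.7   -2.9]
 [ 550.9 -636.5   24.9]]
blade_grip 0.17 [196.4 204.6  46.4  39.1] [525.2 353.5 137. ] [[463.2 292.9 112.9]
 [586.6 412.4 162. ]]
stand 0.6 [350.3 222.5  27.3  32. ] [ 445.7 -215.8    5.6] [[ 391.2 -270.1   -1.6]
 [ 501.6 -174.2   48.2]]
analyser 0.75 [187.9 200.
[... 380 characters left out ...]
3 -738.     4.6]
 [ 552.5 -638.2   28.7]]
blade_grip 0.44 [340.2 205.2  32.9  20.1] [ 455.1 -224.5   50.8] [[ 406.1 -268.8   40. ]
 [ 521.7 -199.7   59.2]]
stand 0.53 [346.1 213.2  27.   15.5] [ 442.5 -212.7    9.7] [[ 393.9 -247.3    2.5]
 [ 497.1 -175.4   39.1]]
analyser 0.89 [290.1 315.8  89.6  91.7] [535.6 447.5 130.1] [[432.3 300.6  16.8]
 [648.5 502.8 189.4]]
analyser 0.21 [349.1 335.6  17.1  26.1] [369.8 420.7  42. ] [[352.6 399.6   7.5]
 [387.7 430.2  76.2]]
red_lid_jar_mid 0.55 [294.4 195.2  10.4  14.7] [ 653.3 -255.1   46. ] [[ 633.8 -290.     3.6]
 [ 674.2 -244.1   69.2]]
beaker_small_mid 0.63 [345.7 241.6  13.5  23.9] [420.3  -3.5  39.1] [[400.9 -37.8   5.9]
 [439.8   9.8  62.6]]
```

Run:
```python
import cv2,numpy as np
a=cv2.imread('pics/top0.png')[110:310,140:500]; b=cv2.imread('pics/side0.png')[130:390,220:420]
cv2.imwrite('pics/a.png',cv2.resize(a,None,fx=2.2,fy=2.2,interpolation=cv2.INTER_CUBIC)); cv2.imwrite('pics/b.png',cv2.resize(b,None,fx=2.3,fy=2.3,interpolation=cv2.INTER_CUBIC))
```

```text
(no output)
```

View pics/a.png

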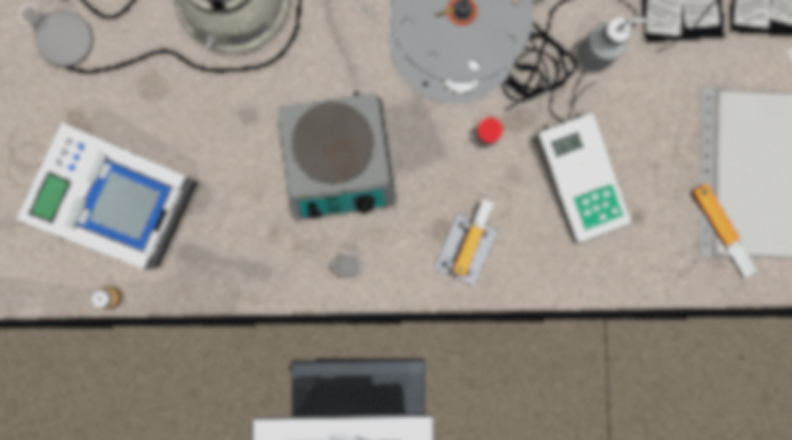

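View pics/b.png

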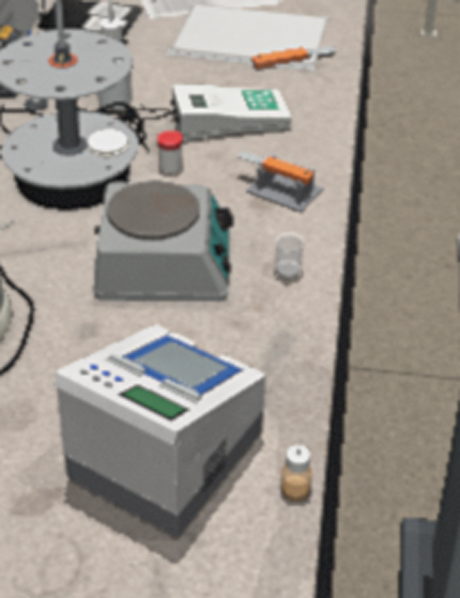

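```bash
cat > fit.py <<'E'
from h import *
from scipy.optimize import least_squares
np.set_printoptions(precision=2,suppress=True)
S=0.384
def loc(P,p): # world -> body (x,y,yaw)
    c,s=np.cos(p[2]),np.sin(p[2]); d=P[:,:2]-p[:2]
    return np.c_[d[:,0]*c+d[:,1]*s,-d[:,0]*s+d[:,1]*c,P[:,2]-(p[3] if len(p)>3 else 0)]
def ana(p,P):
    L=loc(P,p); n=-(L[:,0]+100)*np.sin(S)+(L[:,2]-110)*np.cos(S)
    return np.max(np.c_[abs(L[:,0])-100,abs(L[:,1])-85,n],1)
def box(p,P):
    L=loc(P,p); return np.max(np.c_[abs(L[:,0])-45,abs(L[:,1])-12,abs(L[:,2]-44)-8],1)
def fit(f,x0,P): return least_squares(f,x0,args=(P,),loss='soft_l1',f_scale=2,x_scale=[10,10,.1,10][:len(x0)])
E
python3 - <<'E'
from fit import *
A=[];B=[]
for n in ['top','side']:
    im=get_image(n); full=np.ones((400,640),bool)
    hsv=cv2.cvtColor(im['frame'],cv2.COLOR_BGR2HSV); org=(hsv[...,0]>6)&(hsv[...,0]<24)&(hsv[...,1]>130)&(hsv[...,2]>90)
    P=cloud(im,full); a=P[(abs(P[:,0]-535)<150)&(abs(P[:,1]-380)<150)&(P[:,2]>12)&(P[:,2]<205)]
    Q=cloud(im,org); b=Q[(abs(Q[:,0]-455)<80)&(abs(Q[:,1]+225)<70)&(Q[:,2]>30)&(Q[:,2]<70)]
    A.append(a);B.append(b)
    for f,x0,p,nm in [(ana,[535,375,1.2,0],a,'ana'),(box,[455,-225,-.4,0],b,'blade')]:
        r=fit(f,x0,p); print(n,nm,len(p),r.x,np.median(abs(r.fun)))
for f,x0,p in [(ana,[535,375,1.2,0],np.vstack(A)),(box,[455,-225,-.4,0],np.vstack(B))]:
    r=fit(f,x0,p); print(r.x,np.median(abs(r.fun)))
o=ctrl.get_obs(); print(R.from_rotvec(o['orientation']).as_matrix(),o['ee_pos'],o['t'])
E
```

```text
top ana 3208 [535.42 384.91   1.15   0.11] 2.0281175375477067
top blade 106 [ 451.76 -221.31   -0.4    -1.2 ] 1.909589501015148
side ana 5649 [539.   379.28   1.15   2.14] 0.9001310194233838
side blade 110 [ 442.74 -224.69   -0.39    2.51] 2.449455077513127
[539.09 379.62   1.15   0.68] 1.4484543216567047
[ 446.33 -226.85   -0.35    0.26] 2.194530221763454
[[-0.97  0.24 -0.  ]
 [ 0.24  0.97  0.  ]
 [ 0.    0.   -1.  ]] [149.03 606.98 188.9 ] 0.9
```

```bash
cat > plan.py <<'E'
from fit import *
from scipy.spatial.transform import Slerp
def cur():
    o=ctrl.get_obs(); return o['ee_pos'],R.from_rotvec(o['orientation'])
def tool(yaw,pitch=0): # tool x along heading yaw, raised by pitch; z downwards
    x=np.array([np.cos(yaw)*np.cos(pitch),np.sin(yaw)*np.cos(pitch),np.sin(pitch)]); y=np.array([np.sin(yaw),-np.cos(yaw),0])
    return R.from_matrix(np.c_[x,y,np.cross(x,y)])
def show(path,start=None):
    """path: list of (pos,R); prints delta of each from its predecessor, tool axes"""
    p,r=start or cur()
    for P,Q in path:
        P=np.array(P,float); d=r.inv().apply(P-p); t=(r.inv()*Q).as_rotvec()
        n=max(np.linalg.norm(d)/41.7,np.degrees(np.linalg.norm(t))/7.16)
        print(np.round(d,1).tolist(),np.round(t,3).tolist(),'rows',round(n,1)); p,r=P,Q
E
python3 - <<'E'
from plan import *
for n in ['top','side']:
    im=get_image(n); P=cloud(im,np.ones((400,640),bool))
    a=P[(abs(P[:,0]-535)<150)&(abs(P[:,1]-380)<150)&(P[:,2]>12)&(P[:,2]<205)]
    r=fit(lambda p,P:ana(p,P),[535,380,1.15],a); print(n,'ana z0',r.x,np.median(abs(r.fun)))
    L=loc(a,r.x); m=(abs(L[:,1])<70)&(abs(L[:,0]+30)<60)&(r.fun>-6); nn=-(L[m,0]+100)*np.sin(S)+(L[m,2]-110)*np.cos(S); print('slope n resid',np.median(nn),'table',np.median(P[(abs(P[:,0]-450)<60)&(abs(P[:,1]-120)<60),2]))
    q=P[(abs(P[:,0]-450)<90)&(abs(P[:,1]+222)<70)]
    L=loc(q,[447,-223,-.39]); s=L[(abs(L[:,1])<60)]
    lo=s[(s[:,2]>3.5)&(s[:,2]<12)]; print('base x',np.percentile(lo[:,0],[3,97]),'y',np.percentile(lo[:,1],[3,97]))
    hi=s[(s[:,2]>47)&(s[:,2]<58)]; print('handle',np.percentile(hi[:,0],[1,99]),np.percentile(hi[:,1],[3,97]))
Y=-.39
p0,r0=cur(); y0=np.arctan2(*r0.as_matrix()[1::-1,0])
f=lambda k:tool(y0-k*3.3)
path=[([210,485,250],f(1/6)),([270,365,250],f(2/6)),([320,240,250],f(3/6)),([380,60,250],f(4/6)),([420,-100,250],f(5/6)),([460,-228,150],tool(Y)),([460,-228,70],tool(Y))]
show(path)
E
```

```text
top ana z0 [535.88 384.56   1.14] 2.0147839298233485
slope n resid 0.1922386067506423 table -0.7532548185617998
base x [-66.96  69.67] y [-48.64  51.51]
handle [-47.64  87.08] [-18.86  12.4 ]
side ana z0 [538.77 378.79   1.15] 1.1203014885177893
slope n resid 1.7301874753676465 table 2.0788453622991483
base x [-91.55  92.7 ] y [-39.54  53.79]
handle [-45.92  89.38] [-18.64  17.29]
[-88.3, -103.9, -61.1] [-0.0, 0.0, 0.55] rows 4.4
[-127.5, -41.7, 0.0] [0.0, 0.0, 0.55] rows 4.4
[-133.1, 20.2, 0.0] [0.0, 0.0, 0.55] rows 4.4
[-152.0, 113.6, 0.0] [0.0, 0.0, 0.55] rows 4.6
[-72.6, 148.1, 0.0] [0.0, 0.0, 0.55] rows 4.4
[20.3, 132.6, 100.0] [0.0, 0.0, 0.541] rows 4.3
[0.0, 0.0, 80.0] [0.0, 0.0, 0.0] rows 1.9
```

Call:
servo_tool(
  deltas=[
    [[-88,-104,-61],[0,0,0.55]],
    [[-88,-104,-61],[0,0,0.55]],
    [[-88,-104,-61],[0,0,0.55]],
    [[-88,-104,-61],[0,0,0.55]],
    [[-88,-104,-61],[0,0,0.55]],
  ],
  grip=-1,
)

```text
t: 1.42
ee_pos: [211.5, 482.6, 252.3]
orientation: [1.222, 2.893, 0.004]
ft_force: [1.0, 1.6, 0.7]
width: 88.1
grasp_force: 0.0
```

Call:
servo_tool(
  deltas=[
    [[-127,-42,0],[0,0,0.55]],
    [[-127,-42,0],[0,0,0.55]],
    [[-127,-42,0],[0,0,0.55]],
    [[-127,-42,0],[0,0,0.55]],
    [[-127,-42,0],[0,0,0.55]],
  ],
)

```text
t: 1.83
ee_pos: [270.0, 362.7, 250.1]
orientation: [1.963, 2.452, 0.0]
ft_force: [-1.0, 0.3, 0.1]
width: 87.7
grasp_force: 0.0
```

```bash
python3 -c "
from plan import *
o=ctrl.get_obs(); print(o['qpos'],o['ee_pos'],o['t'])
r0=cur()[1]; y0=np.arctan2(*r0.as_matrix()[1::-1,0]); print(y0); dy=(-.39-2*np.pi-y0) if y0>-.39 else -.39-y0
dy=(-.395-y0); dy=dy-2*np.pi if dy>0 else dy; print(dy)
f=lambda k:tool(y0+k*dy)
show([([320,240,250],f(1/4)),([380,60,250],f(2/4)),([420,-100,250],f(3/4)),([458,-228,150],f(1)),([458,-228,70],f(1))])
"
```

```text
[ 0.9   0.09  1.93 -0.    1.12  0.68] [270.04 362.66 250.11] 1.8333
1.791116210060848
-2.186116210060848
[-130.6, 21.9, 0.2] [0.0, 0.0, 0.547] rows 4.4
[-151.3, 114.5, 0.0] [0.0, 0.0, 0.547] rows 4.6
[-72.2, 148.3, 0.0] [0.0, 0.0, 0.547] rows 4.4
[18.2, 132.3, 100.0] [0.0, 0.0, 0.547] rows 4.4
[0.0, 0.0, 80.0] [0.0, 0.0, 0.0] rows 1.9
```

Call:
servo_tool(
  deltas=[
    [[-131,22,0],[0,0,0.55]],
    [[-131,22,0],[0,0,0.55]],
    [[-131,22,0],[0,0,0.55]],
    [[-131,22,0],[0,0,0.55]],
    [[-131,22,0],[0,0,0.55]],
  ],
)

```text
t: 2.25
ee_pos: [321.2, 240.3, 250.1]
orientation: [2.556, 1.826, 0.001]
ft_force: [0.5, -0.6, 0.7]
width: 88.0
grasp_force: 0.0
```

Call:
servo_tool(
  deltas=[
    [[-151,114,0],[0,0,0.55]],
    [[-151,114,0],[0,0,0.55]],
    [[-151,114,0],[0,0,0.55]],
    [[-151,114,0],[0,0,0.55]],
    [[-151,114,0],[0,0,0.55]],
  ],
)

```text
t: 2.67
ee_pos: [381.9, 60.5, 250.3]
orientation: [2.954, 1.067, 0.002]
ft_force: [-0.5, 0.9, 0.4]
width: 87.8
grasp_force: 0.0
```

Call:
servo_tool(
  deltas=[
    [[-72,148,0],[0,0,0.55]],
    [[-72,148,0],[0,0,0.55]],
    [[-72,148,0],[0,0,0.55]],
    [[-72,148,0],[0,0,0.55]],
    [[-72,148,0],[0,0,0.55]],
  ],
)

```text
t: 3.08
ee_pos: [423.3, -101.8, 250.4]
orientation: [3.132, 0.218, 0.003]
ft_force: [-0.2, -0.4, -0.6]
width: 87.6
grasp_force: 0.0
```

Call:
servo_tool(
  deltas=[
    [[18,132,100],[0,0,0.54]],
    [[18,132,100],[0,0,0.54]],
    [[18,132,100],[0,0,0.54]],
    [[18,132,100],[0,0,0.54]],
    [[18,132,100],[0,0,0.54]],
  ],
)

```text
t: 3.5
ee_pos: [458.5, -227.4, 145.3]
orientation: [-3.079, 0.622, 0.007]
ft_force: [0.2, 0.3, 0.4]
width: 87.5
grasp_force: 0.0
```

```bash
python3 -c "
from plan import *
o=ctrl.get_obs(); print(o['qpos'],o['ee_pos'],o['t'])
f=tool(-.395); show([([458,-228,26],f)])
im=get_image('side'); cv2.imwrite('pics/c.png',cv2.resize(im['frame'][120:250,280:400],None,fx=5,fy=4.5,interpolation=cv2.INTER_CUBIC))
"
```

```text
[-0.48  0.32  1.91 -0.    0.92  1.49] [ 458.53 -227.39  145.34] 3.5
[0.3, 0.7, 119.3] [0.0, 0.005, -0.003] rows 2.9
```

View pics/c.png

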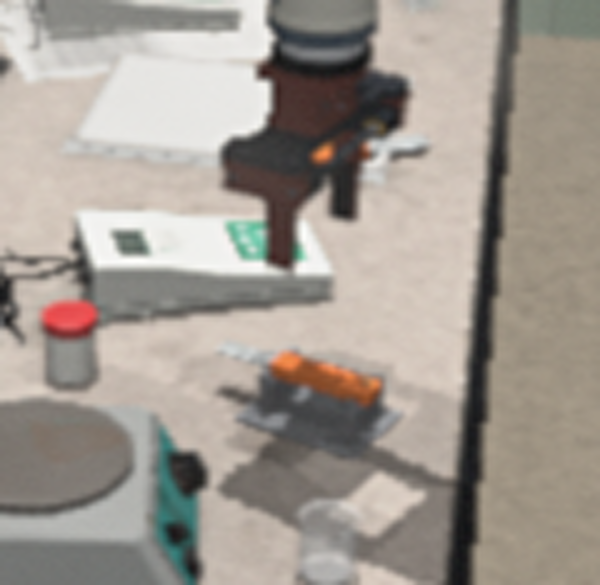

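Call:
servo_tool(
  deltas=[
    [[0,1,40],[0,0,0]],
    [[0,1,75],[0,0,0]],
    [[0,1,100],[0,0,0]],
    [[0,1,119],[0,0,0]],
    [[0,1,119],[0,0,0]],
  ],
)

```text
t: 3.97
ee_pos: [456.6, -223.2, 28.3]
orientation: [-3.081, 0.604, 0.008]
ft_force: [-1.2, 0.9, -0.3]
width: 87.8
grasp_force: 0.0
```

Call:
servo_tool(
  deltas=[
    [[0,0,0],[0,0,0]],
    [[0,0,0],[0,0,0]],
    [[0,0,0],[0,0,0]],
    [[0,0,0],[0,0,0]],
    [[0,0,0],[0,0,0]],
  ],
  grip=1,
)

```text
t: 4.38
ee_pos: [459.6, -225.2, 32.1]
orientation: [3.082, -0.607, 0.003]
ft_force: [0.1, -0.6, 0.3]
width: 58.2
grasp_force: 0.0
```

Call:
servo_tool(
  deltas=[
    [[0,0,0],[0,0,0]],
    [[0,0,0],[0,0,0]],
    [[0,0,0],[0,0,0]],
    [[0,0,0],[0,0,0]],
  ],
)

```text
t: 4.72
ee_pos: [458.8, -224.9, 30.9]
orientation: [-3.082, 0.608, -0.0]
ft_force: [0.0, -0.8, 0.3]
width: 31.4
grasp_force: 0.0
```

Call:
servo_tool(
  deltas=[
    [[0,0,5],[0,0,0]],
    [[0,0,5],[0,0,0]],
    [[0,0,5],[0,0,0]],
    [[0,0,5],[0,0,0]],
    [[0,0,5],[0,0,0]],
  ],
)

```text
t: 5.13
ee_pos: [458.8, -224.8, 25.8]
orientation: [-3.082, 0.607, 0.0]
ft_force: [0.2, -0.3, 0.3]
width: 0.9
grasp_force: 0.0
```

Call:
servo_tool(
  deltas=[
    [[0,0,0],[0,0,0]],
    [[0,0,0],[0,0,0]],
  ],
)

```text
t: 5.3
ee_pos: [458.8, -224.9, 25.9]
orientation: [3.082, -0.608, 0.0]
ft_force: [0.0, 0.6, 0.3]
width: 0.9
grasp_force: 0.0
```

```bash
python3 -c "
from plan import *
o=ctrl.get_obs(); print(o['qpos'],o['ee_pos'],o['t'],o['width'],o['grasp_force'],o['orientation'])
p,r=cur(); print(r.as_matrix())
xa,ya,Y=537.3,381.7,1.145
def W(u,n,v=0): # slope coords -> world
    X=-100+u*np.cos(S)-n*np.sin(S); Z=110+u*np.sin(S)+n*np.cos(S); c,s=np.cos(Y),np.sin(Y)
    return np.array([xa+X*c-v*s,ya+X*s+v*c,Z])
print('notch',W(0,-9.5),'hinge',W(131,3))
g=W(-81-40,-9.5+60); T=g+tool(Y,S).apply([0,0,18.7]); print(T)
"
```

```text
[-0.48  0.52  1.97 -0.    0.65  1.48] [ 458.81 -224.85   25.91] 5.3 0.900637073960586 0.0 [ 3.08 -0.61  0.  ]
[[ 0.93 -0.38  0.  ]
 [-0.38 -0.93 -0.  ]
 [ 0.    0.   -1.  ]]
notch [497.47 293.87 101.19] hinge [545.7  400.22 161.86]
[444.74 177.61  94.15]
```

```bash
python3 -c "
from plan import *
a=get_image('side')['frame'][180:230,310:370]; im=get_image('top'); b=im['frame'][190:250,320:390]
f=lambda x:cv2.resize(x,(390,390),interpolation=cv2.INTER_CUBIC)
cv2.imwrite('pics/d.png',np.hstack([f(a),f(b)])); print(proj(im,np.array([458.8,-225,26])))
"
```

```text
[352.04 219.67]
```

View pics/d.png

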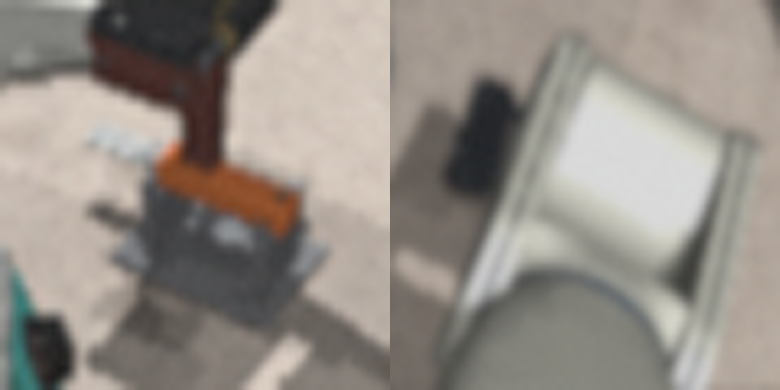

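```bash
python3 -c "
from plan import *
im=get_image('side')
for z in (26,52,80): print(z,proj(im,np.array([458.8,-225,z])))
for v in range(182,214,2): print(v,[w(im,u,v).round(0).astype(int).tolist() for u in (338,341,344,349)])
hsv=cv2.cvtColor(im['frame'],cv2.COLOR_BGR2HSV); org=(hsv[...,0]>4)&(hsv[...,0]<22)&(hsv[...,1]>140)&(hsv[...,2]>90)
Q=cloud(im,org); b=Q[(abs(Q[:,0]-455)<80)&(abs(Q[:,1]+225)<70)&(Q[:,2]>30)&(Q[:,2]<70)]
r=fit(box,[450,-225,-.4,0],b); print(len(b),r.x)
"
```

```text
26 [340.73 207.65]
52 [340.98 202.2 ]
80 [341.25 196.23]
182 [[468, -159, 185], [458, -172, 178], [448, -192, 166], [431, -214, 155]]
184 [[467, -151, 181], [456, -151, 182], [448, -184, 162], [430, -201, 154]]
186 [[465, -134, 184], [459, -196, 145], [447, -186, 153], [443, -424, 3]]
188 [[464, -130, 178], [456, -164, 157], [449, -219, 122], [441, -406, 4]]
190 [[464, -132, 168], [459, -206, 121], [450, -228, 108], [440, -391, 4]]
192 [[465, -139, 155], [460, -216, 105], [449, -221, 103], [439, -382, 0]]
194 [[464, -138, 147], [460, -218, 95], [448, -223, 93], [438, -365, 1]]
196 [[471, -222, 82], [459, -216, 87], [448, -218, 87], [435, -337, 9]]
198 [[471, -227, 69], [459, -213, 80], [448, -228, 71], [435, -340, -3]]
200 [[471, -226, 60], [459, -219, 67], [447, -225, 63], [434, -328, -4]]
202 [[470, -224, 52], [459, -228, 51], [447, -229, 51], [428, -228, 54]]
204 [[470, -221, 45], [458, -218, 49], [446, -215, 51], [427, -217, 52]]
206 [[473, -256, 11], [461, -265, 6], [445, -206, 48], [425, -204, 52]]
208 [[471, -241, 12], [459, -245, 10], [447, -247, 10], [425, -197, 48]]
210 [[470, -233, 8], [458, -235, 8], [446, -233, 10], [424, -186, 46]]
212 [[468, -218, 9], [457, -222, 7], [445, -225, 6], [423, -189, 35]]
93 [ 443.31 -225.1    -0.44    1.82]
```

```bash
python3 -c "
from plan import *
im=get_image('side')
for z in (140,150,160,170,180): print(z,proj(im,np.array([458.5+.38*50,-225+.93*50,z])),proj(im,np.array([458.5-.38*50,-225-.93*50,z])))
t=get_image('top')
# gripper/arm heights in top view near axis
for dx in (-60,-30,0,30,60): print([w(t,*proj(t,np.array([458.8+dx,-225+dy,160]))).round(0).tolist() for dy in (-90,-60,-30,0,30,60,90)])
"
```

```text
140 [335.59 189.25] [348.03 177.2 ]
150 [335.67 186.99] [348.15 174.99]
160 [335.75 184.72] [348.27 172.76]
170 [335.84 182.43] [348.39 170.52]
180 [335.93 180.12] [348.51 168.27]
[[396.0, -341.0, -0.0], [403.0, -242.0, 463.0], [404.0, -212.0, 510.0], [404.0, -187.0, 542.0], [405.0, -163.0, 562.0], [405.0, -142.0, 565.0], [403.0, -124.0, 459.0]]
[[427.0, -267.0, 449.0], [427.0, -252.0, 391.0], [427.0, -226.0, 400.0], [427.0, -202.0, 390.0], [426.0, -168.0, 504.0], [426.0, -145.0, 514.0], [430.0, -141.0, -7.0]]
[[451.0, -272.0, 421.0], [452.0, -249.0, 411.0], [452.0, -224.0, 411.0], [452.0, -200.0, 410.0], [452.0, -176.0, 402.0], [451.0, -150.0, 424.0], [464.0, -141.0, -4.0]]
[[479.0, -281.0, 363.0], [477.0, -250.0, 401.0], [476.0, -225.0, 408.0], [476.0, -200.0, 409.0], [474.0, -172.0, 452.0], [488.0, -164.0, 182.0], [497.0, -140.0, 6.0]]
[[531.0, -342.0, -6.0], [531.0, -309.0, -8.0], [503.0, -228.0, 380.0], [501.0, -201.0, 401.0], [501.0, -176.0, 402.0], [517.0, -164.0, 183.0], [530.0, -141.0, -2.0]]
```

Call:
servo_tool(
  deltas=[
    [[0,0,-30],[0,0,0]],
    [[0,0,-60],[0,0,0]],
    [[0,0,-60],[0,0,0]],
    [[0,0,-60],[0,0,0]],
  ],
)

```text
t: 5.88
ee_pos: [460.0, -225.5, 87.4]
orientation: [3.081, -0.607, 0.006]
ft_force: [-0.3, -1.0, -0.8]
width: 0.7
grasp_force: 0.0
```

```bash
python3 -c "
from plan import *
o=ctrl.get_obs(); print(o['ee_pos'],o['t'],o['width'])
im=get_image('side'); a=im['frame']
for z in (60,86,110,120): print(z,proj(im,np.r_[o['ee_pos'][:2],z]))
for v in range(174,206): print(v,w(im,341,v).round(0).tolist(),a[v,341].tolist())
cv2.imwrite('pics/e.png',cv2.resize(a[160:220,310:370],(600,600),interpolation=cv2.INTER_CUBIC))
"
```

```text
[ 460.03 -225.49   87.36] 5.8833 0.6935613562716048
60 [340.76 200.41]
86 [341.01 194.84]
110 [341.25 189.63]
120 [341.34 187.44]
174 [458.0, -153.0, 224.0] [61, 62, 69]
175 [458.0, -157.0, 217.0] [52, 55, 67]
176 [462.0, -213.0, 178.0] [49, 52, 71]
177 [462.0, -215.0, 173.0] [47, 52, 72]
178 [462.0, -218.0, 167.0] [48, 51, 71]
179 [462.0, -218.0, 162.0] [49, 53, 73]
180 [461.0, -211.0, 162.0] [47, 49, 71]
181 [462.0, -215.0, 155.0] [48, 50, 72]
182 [461.0, -211.0, 153.0] [46, 51, 72]
183 [461.0, -217.0, 145.0] [45, 49, 70]
184 [461.0, -216.0, 141.0] [48, 51, 73]
185 [460.0, -206.0, 143.0] [40, 47, 68]
186 [461.0, -215.0, 133.0] [36, 39, 64]
187 [461.0, -220.0, 125.0] [72, 77, 92]
188 [475.0, -401.0, 4.0] [138, 146, 157]
189 [475.0, -399.0, 0.0] [175, 186, 197]
190 [474.0, -390.0, 1.0] [184, 195, 207]
191 [473.0, -384.0, -0.0] [183, 194, 208]
192 [473.0, -378.0, -1.0] [185, 196, 210]
193 [472.0, -368.0, 0.0] [181, 192, 206]
194 [470.0, -356.0, 4.0] [182, 192, 206]
195 [469.0, -345.0, 6.0] [185, 195, 208]
196 [469.0, -347.0, -1.0] [188, 200, 212]
197 [468.0, -336.0, 2.0] [191, 201, 213]
198 [467.0, -324.0, 5.0] [180, 190, 201]
199 [461.0, -248.0, 51.0] [127, 142, 170]
200 [460.0, -239.0, 53.0] [67, 92, 144]
201 [460.0, -235.0, 51.0] [45, 79, 140]
202 [459.0, -225.0, 53.0] [44, 79, 140]
203 [459.0, -225.0, 48.0] [43, 77, 138]
204 [458.0, -221.0, 46.0] [40, 72, 130]
205 [458.0, -216.0, 45.0] [71, 88, 131]
```

View pics/e.png

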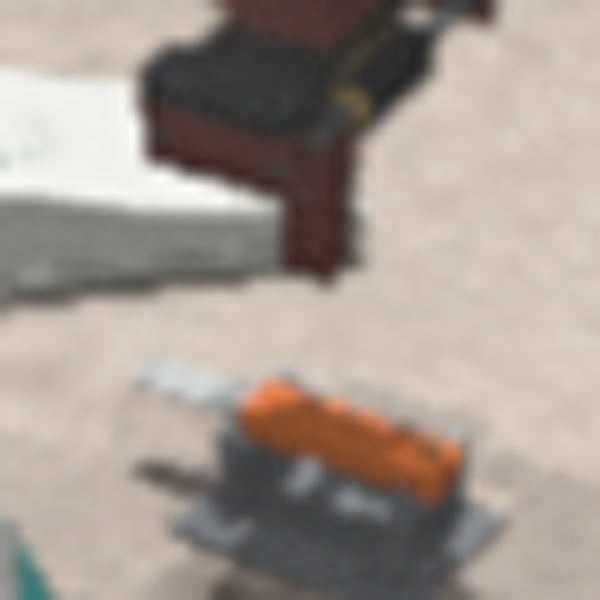

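Call:
servo_tool(
  deltas=[
    [[0,0,0],[0,0,0]],
    [[0,0,0],[0,0,0]],
    [[0,0,0],[0,0,0]],
    [[0,0,0],[0,0,0]],
    [[0,0,0],[0,0,0]],
  ],
  grip=-0.1,
)

```text
t: 6.35
ee_pos: [458.5, -224.7, 85.3]
orientation: [-3.082, 0.607, 0.002]
ft_force: [0.0, -0.7, 0.3]
width: 30.3
grasp_force: 0.0
```

Call:
servo_tool(
  deltas=[
    [[0,0,25],[0,0,0]],
    [[0,0,50],[0,0,0]],
    [[0,0,70],[0,0,0]],
    [[0,0,85],[0,0,0]],
    [[0,0,91],[0,0,0]],
  ],
)

```text
t: 6.77
ee_pos: [457.4, -224.2, -7.3]
orientation: [-3.081, 0.607, 0.005]
ft_force: [-0.5, -0.7, -0.3]
width: 48.6
grasp_force: 0.0
```

Call:
servo_tool(
  deltas=[
    [[0,0,0],[0,0,0]],
    [[0,0,0],[0,0,0]],
    [[0,0,0],[0,0,0]],
    [[0,0,0],[0,0,0]],
    [[0,0,0],[0,0,0]],
  ],
  grip=1,
)

```text
t: 7.18
ee_pos: [459.1, -225.7, -4.2]
orientation: [3.081, -0.607, 0.002]
ft_force: [-3.3, -3.7, 1.6]
width: 23.6
grasp_force: 29.9
```

Call:
servo_tool(
  deltas=[
    [[0,0,0],[0,0,0]],
    [[0,0,0],[0,0,0]],
    [[0,0,0],[0,0,0]],
  ],
)

```text
t: 7.43
ee_pos: [459.1, -225.7, -4.2]
orientation: [3.081, -0.608, 0.002]
ft_force: [-3.4, -5.2, 2.5]
width: 24.1
grasp_force: 29.9
```

```bash
cat >> plan.py <<'E'
xa,ya,Y=537.3,381.7,1.145
GX,GZ=83,48.2   # tip ahead of tool axis; blade behind reported TCP
def W(u,n,v=0,A=None):
    X=-100+u*np.cos(S)-n*np.sin(S); Z=110+u*np.sin(S)+n*np.cos(S); a=A or (xa,ya,Y); c,s=np.cos(a[2]),np.sin(a[2])
    return np.array([a[0]+X*c-v*s,a[1]+X*s+v*c,Z])
def blade(u,n,th=0,v=0,A=None): # tip at slope coords (u,n), blade raised th over slope
    r=tool((A or (0,0,Y))[2],S+th); return W(u,n,v,A)-r.apply([GX,0,0])+r.apply([0,0,GZ]),r
E
python3 -c "
from plan import *
print(cur()[0])
b=blade(-45,-9.5+40); print(b[0])
show([([459,-226,170],tool(-.395)),([420,-100,190],tool(.1)),([410,40,190],tool(.62)),([b[0][0],b[0][1],190],tool(Y)),b])
"
```

```text
[ 459.13 -225.67   -4.18]
[449.71 188.59  45.64]
[0.3, 0.5, -174.2] [0.001, -0.002, 0.006] rows 4.2
[-84.5, -101.3, -20.0] [0.0, 0.0, -0.495] rows 4.0
[4.0, -140.3, 0.0] [0.0, 0.0, -0.52] rows 4.2
[118.7, -97.9, 0.0] [0.0, 0.0, -0.525] rows 4.2
[0.0, 0.0, 144.4] [0.0, 0.384, -0.0] rows 3.5
```

Call:
servo_tool(
  deltas=[
    [[0,0,-10],[0,0,0]],
    [[0,0,-40],[0,0,0]],
    [[0,0,-82],[0,0,0]],
    [[0,0,-124],[0,0,0]],
    [[0,0,-164],[0,0,0]],
  ],
)

```text
t: 7.85
ee_pos: [458.4, -224.5, 161.2]
orientation: [-3.082, 0.608, -0.0]
ft_force: [1.8, -0.2, -1.3]
width: 24.0
grasp_force: 29.9
```

Call:
servo_tool(
  deltas=[
    [[-84,-101,-30],[0,0,-0.5]],
    [[-84,-101,-30],[0,0,-0.5]],
    [[-84,-101,-30],[0,0,-0.5]],
    [[-84,-101,-30],[0,0,-0.5]],
    [[-84,-101,-30],[0,0,-0.5]],
  ],
)

```text
t: 8.27
ee_pos: [418.7, -97.3, 190.2]
orientation: [3.136, 0.186, 0.003]
ft_force: [1.1, -0.2, -1.5]
width: 23.9
grasp_force: 29.9
```

Call:
servo_tool(
  deltas=[
    [[4,-140,0],[0,0,-0.52]],
    [[4,-140,0],[0,0,-0.52]],
    [[4,-140,0],[0,0,-0.52]],
    [[4,-140,0],[0,0,-0.52]],
    [[4,-140,0],[0,0,-0.52]],
  ],
)

```text
t: 8.68
ee_pos: [408.1, 42.1, 189.0]
orientation: [-2.984, -0.983, -0.001]
ft_force: [0.6, -0.2, -1.2]
width: 23.7
grasp_force: 29.9
```

Call:
servo_tool(
  deltas=[
    [[100,-98,0],[0,0,-0.52]],
    [[100,-98,0],[0,0,-0.52]],
    [[100,-98,0],[0,0,-0.52]],
    [[100,-98,0],[0,0,-0.52]],
    [[100,-98,0],[0,0,-0.52]],
  ],
)

```text
t: 9.1
ee_pos: [432.7, 180.1, 189.0]
orientation: [2.633, 1.714, 0.003]
ft_force: [0.3, 0.3, -0.7]
width: 23.7
grasp_force: 29.9
```

Call:
servo_tool(
  deltas=[
    [[0,0,50],[0,0.2,0]],
    [[0,0,100],[0,0.384,0]],
    [[0,0,100],[0,0.384,0]],
    [[0,0,100],[0,0.384,0]],
    [[0,0,100],[0,0.384,0]],
  ],
)

```text
t: 9.52
ee_pos: [430.4, 175.6, 87.6]
orientation: [-2.435, -1.565, -0.472]
ft_force: [-0.8, 1.2, -0.2]
width: 23.7
grasp_force: 29.9
```

Call:
servo_tool(
  deltas=[
    [[0,0,0],[0,0,0]],
    [[0,0,0],[0,0,0]],
  ],
)

```text
t: 9.68
ee_pos: [430.7, 176.1, 88.5]
orientation: [-2.435, -1.567, -0.468]
ft_force: [0.8, -0.2, -1.4]
width: 23.7
grasp_force: 29.9
```

```bash
python3 -c "
from plan import *
o=ctrl.get_obs(); print(o['qpos'],o['ee_pos'],o['t'],o['width'],o['grasp_force'])
p,r=cur(); print(r.as_matrix())
tip=p+r.apply([GX,0,-GZ]); han=p+r.apply([GX-95,0,-GZ]); tail=p+r.apply([GX-140,0,-GZ])
out=[]
for n,sz in (('side',(250,230,110,110)),('top',(190,180,80,80))):
    im=get_image(n); x0,y0,ww,hh=sz
    for nm,q in (('tip',tip),('front',p+r.apply([GX-50,0,-GZ])),('tail',tail),('notch',W(0,-9.5)),('corL',W(0,0,85)),('corR',W(0,0,-85)),('tcp',p)): print(n,nm,proj(im,q))
    out.append(cv2.resize(im['frame'][y0:y0+hh,x0:x0+ww],(400,400),interpolation=cv2.INTER_CUBIC)); np.save('pics/'+n+'.npy',im['depth'])
cv2.imwrite('pics/f.png',np.hstack(out))
"
```

```text
[ 0.12  0.31  2.23  0.71  0.51 -0.06] [430.69 176.13  88.45] 9.6833 23.719217788136827 29.884701669216156
[[ 0.39  0.91  0.15]
 [ 0.84 -0.41  0.34]
 [ 0.37 -0.   -0.93]]
side tip [327.9  256.28]
side front [335.66 252.6 ]
side tail [348.56 246.49]
side notch [310.69 284.97]
side corL [335.94 293.35]
side corR [287.98 271.41]
side tcp [337.19 264.19]
top tip [227.3  221.67]
top front [240.26 226.97]
top tail [262.8  236.19]
top notch [213.9  210.97]
top corL [204.47 232.46]
top corR [223.75 190.2 ]
top tcp [246.32 228.51]
```

View pics/f.png

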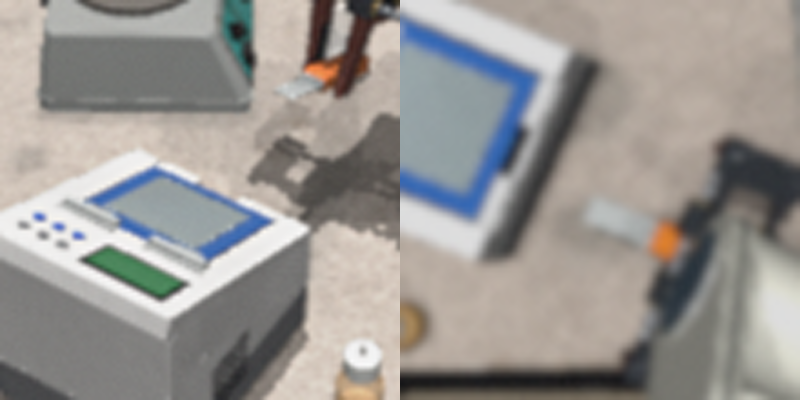

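```bash
python3 -c "
from plan import *
p,r=cur()
for n in ('side','top'):
    im=get_image(n)
    for s in finder.silhouettes('blade_grip',im)[:4]:
        P=cloud(im,s['mask'])
        L=r.inv().apply(P-p); k=(abs(L[:,0]-40)<70)&(abs(L[:,1])<30)&(abs(L[:,2]+48)<30)
        if k.sum()>10:
            L=L[k]; b=L[(L[:,0]>GX-45)&(L[:,0]<GX-4)&(abs(L[:,1])<8)]
            print(n,s['score'],k.sum(),'blade pts',len(b),np.median(b,0),b.std(0),'x max',np.percentile(L[:,0],[90,95,98,100]), 'y at blade',np.percentile(L[L[:,0]>GX-45][:,1],[5,95]))
    u,v=[int(round(c)) for c in proj(im,p+r.apply([GX-25,0,-GZ]))]; print(n,[r.inv().apply(w(im,u+d,v+e)-p).round(0).tolist() for e in (-4,-2,0) for d in (-2,0,2)])
    P=cloud(im,np.ones((400,640),bool)); L=loc(P,[xa,ya,Y]); X,Z=L[:,0]+100,L[:,2]-110; uu=X*np.cos(S)+Z*np.sin(S); nn=-X*np.sin(S)+Z*np.cos(S)
    m=(abs(L[:,1])<50)&(uu>25)&(uu<110)&(abs(nn)<12); print('slope',np.median(nn[m]),np.median(nn[m&(uu<50)]),np.median(nn[m&(uu>90)]))
"
```

```text
side 0.53 95 blade pts 24 [ 55.08  -1.13 -51.13] [12.22  4.5   1.38] x max [66.16 76.37 81.55 83.91] y at blade [-8.85  8.64]
side [[-162.0, 110.0, 32.0], [-165.0, 104.0, 30.0], [32.0, 10.0, -53.0], [57.0, 10.0, -52.0], [48.0, 8.0, -51.0], [38.0, 6.0, -49.0], [69.0, 3.0, -51.0], [62.0, -0.0, -51.0], [60.0, -6.0, -52.0]]
slope 2.627022777642619 2.497374262721708 2.445247179874478
top 0.54 114 blade pts 53 [ 58.3   -0.4  -46.94] [12.06  4.7   3.1 ] x max [76.89 81.02 82.99 84.52] y at blade [-9.57  8.29]
top [[42.0, -0.0, 121.0], [36.0, 3.0, 111.0], [29.0, 6.0, 109.0], [68.0, 4.0, -47.0], [63.0, 6.0, -51.0], [55.0, 9.0, -45.0], [65.0, -3.0, -44.0], [59.0, -0.0, -45.0], [54.0, 3.0, -54.0]]
slope -0.5331843808057783 -0.7015555212463633 -0.6287625579022809
```

```bash
python3 -c "
from plan import *
print(cur()[0])
path=[blade(-20,-8.7),blade(8,-8.7),blade(40,-8.7)]
show(path)
for q in path: print(q[0])
"
```

```text
[431.63 178.65  89.63]
[23.7, 12.6, 86.2] [-0.001, -0.001, 0.006] rows 2.2
[28.0, 0.0, -0.0] [0.0, 0.0, 0.0] rows 0.7
[32.0, 0.0, 0.0] [0.0, 0.0, 0.0] rows 0.8
[465.35 223.07  18.66]
[476.08 246.71  29.15]
[488.33 273.73  41.13]
```

Call:
servo_tool(
  deltas=[
    [[12,6,40],[0,0,0]],
    [[24,13,70],[0,0,0.006]],
    [[24,13,86],[0,0,0.006]],
    [[24,13,86],[0,0,0.006]],
    [[24,13,86],[0,0,0.006]],
  ],
)

```text
t: 10.4
ee_pos: [464.0, 223.2, 17.7]
orientation: [-2.432, -1.569, -0.468]
ft_force: [-0.3, 0.3, -1.5]
width: 23.8
grasp_force: 29.9
```

Call:
servo_tool(
  deltas=[
    [[0,0,0],[0,0,0]],
    [[0,0,0],[0,0,0]],
    [[0,0,0],[0,0,0]],
  ],
)

```text
t: 10.65
ee_pos: [465.3, 222.4, 19.3]
orientation: [-2.433, -1.568, -0.473]
ft_force: [0.7, 0.4, -1.6]
width: 23.9
grasp_force: 29.9
```

```bash
python3 -c "
from plan import *
p,r=cur(); print(p, ctrl.get_obs()['qpos'])
show([blade(-20,-8.7)])
out=[]
for n,sz in (('side',(285,250,60,60)),('top',(195,190,50,50))):
    im=get_image(n); x0,y0,ww,hh=sz
    for nm,q in (('tip',p+r.apply([GX,0,-GZ])),('notch',W(0,-9.5)),('slope0',W(0,0))): print(n,nm,(proj(im,q)-[x0,y0])*400/ww+[0 if n=='side' else 400,0])
    out.append(cv2.resize(im['frame'][y0:y0+hh,x0:x0+ww],(400,400),interpolation=cv2.INTER_CUBIC))
    P=cloud(im,np.ones((400,640),bool)); L=r.inv().apply(P-p); k=(L[:,0]>GX-40)&(L[:,0]<GX-5)&(abs(L[:,1])<8)&(abs(L[:,2]+48)<10); print(k.sum(),np.median(L[k],0))
cv2.imwrite('pics/g.png',np.hstack(out))
"
```

```text
[465.27 222.35  19.26] [ 0.22  0.51  2.16  0.94  0.38 -0.22]
[0.4, -0.2, 0.8] [-0.001, -0.001, -0.001] rows 0.0
side tip [194.49 216.93]
side notch [171.25 233.13]
side slope0 [175.67 214.01]
28 [ 62.96   0.19 -50.47]
top tip [593.25 184.57]
top notch [551.22 167.76]
top slope0 [553.23 169.87]
42 [ 61.27  -0.74 -47.34]
```

View pics/g.png

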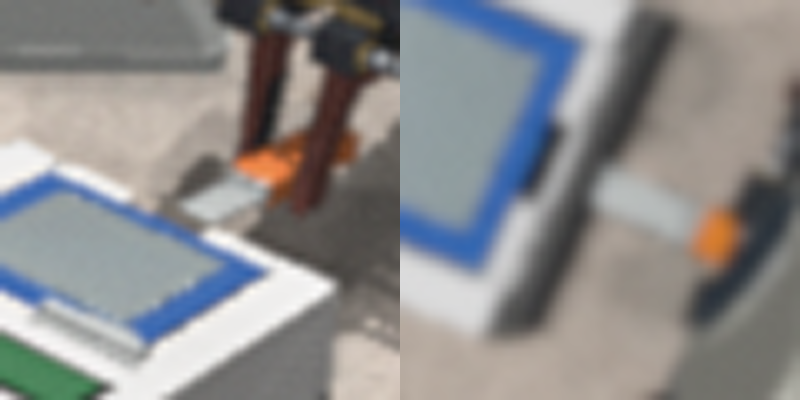

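Call:
servo_tool(
  deltas=[
    [[10,0,0],[0,0,0]],
    [[20,0,0],[0,0,0]],
    [[28,0,0],[0,0,0]],
    [[28,0,0],[0,0,0]],
  ],
)

```text
t: 11.08
ee_pos: [477.0, 247.0, 29.8]
orientation: [-2.433, -1.569, -0.475]
ft_force: [-0.9, 0.1, -0.3]
width: 23.7
grasp_force: 29.9
```

Call:
servo_tool(
  deltas=[
    [[8,0,0],[0,0,0]],
    [[16,0,0],[0,0,0]],
    [[24,0,0],[0,0,0]],
    [[32,0,0],[0,0,0]],
    [[32,0,0],[0,0,0]],
  ],
)

```text
t: 11.5
ee_pos: [488.8, 273.7, 41.4]
orientation: [-2.433, -1.569, -0.474]
ft_force: [0.4, -0.1, -0.9]
width: 24.0
grasp_force: 29.9
```

```bash
python3 -c "
from plan import *
o=ctrl.get_obs(); p,r=cur(); print(p,o['ft_force'],o['moment'])
show([blade(40,-8.7)])
H=W(131,3); ax=np.array([np.sin(Y),-np.cos(Y),0])
q=(p,r); path=[]
for phi in (0,.05,.15,.25,.35,.45,.565):
    # rigid rotation about hinge, opening lifts front: blade pitches tip down
    t=tool(Y,S); b=blade(40,-6.3)
    Q=R.from_rotvec(ax*-phi*1); pos=H+Q.apply(b[0]-H); path.append((pos,Q*b[1]))
    print(phi,pos)
show(path)
"
```

```text
[488.77 273.74  41.38] [ 0.37 -0.14 -0.9 ] [-0.21  0.14 -0.02]
[-0.3, -0.4, 0.2] [-0.001, -0.001, 0.0] rows 0.0
0 [487.96 272.91  43.36]
0.05 [485.59 267.68  50.49]
0.15 [481.3  258.22  65.58]
0.25 [477.65 250.17  81.63]
0.35 [474.68 243.63  98.48]
0.45 [472.42 238.65 115.96]
0.565 [470.73 234.92 136.62]
[-0.3, -0.4, -2.2] [-0.001, -0.001, 0.0] rows 0.1
[-2.7, -0.0, -8.8] [0.0, -0.05, 0.0] rows 0.4
[-4.9, 0.0, -17.7] [0.0, -0.1, -0.0] rows 0.8
[-4.9, -0.0, -17.7] [-0.0, -0.1, 0.0] rows 0.8
[-4.9, 0.0, -17.7] [0.0, -0.1, 0.0] rows 0.8
[-4.9, -0.0, -17.7] [0.0, -0.1, 0.0] rows 0.8
[-5.4, -0.0, -20.3] [0.0, -0.115, -0.0] rows 0.9
```

```bash
cat >> plan.py <<'E'
HG=W(131,3); AX=np.array([np.sin(Y),-np.cos(Y),0])
def about(b,phi): # pose b turned about the hinge by opening angle phi
    Q=R.from_rotvec(-AX*phi); return HG+Q.apply(b[0]-HG),Q*b[1]
E
python3 -c "
from plan import *
b=blade(40,-6.3); s=blade(40,-8.7)
for st,ph in ((s,(0,.07,.14,.21,.28)),(about(b,.28),(.35,.42,.49,.565,.565))):
    for f in ph: show([about(b,f)],st)
"
```

```text
[-0.0, -0.0, -2.4] [0.0, -0.0, -0.0] rows 0.1
[-3.6, -0.0, -14.7] [0.0, -0.07, 0.0] rows 0.6
[-6.3, -0.0, -27.2] [0.0, -0.14, 0.0] rows 1.1
[-8.2, -0.0, -39.9] [0.0, -0.21, -0.0] rows 1.7
[-9.1, -0.0, -52.7] [0.0, -0.28, -0.0] rows 2.2
[-3.6, 0.0, -12.3] [0.0, -0.07, 0.0] rows 0.6
[-6.3, 0.0, -24.8] [0.0, -0.14, 0.0] rows 1.1
[-8.2, 0.0, -37.5] [0.0, -0.21, 0.0] rows 1.7
[-9.1, 0.0, -51.2] [0.0, -0.285, 0.0] rows 2.3
[-9.1, 0.0, -51.2] [0.0, -0.285, 0.0] rows 2.3
```

Call:
servo_tool(
  deltas=[
    [[0,0,-2.4],[0,0,0]],
    [[-3.6,0,-14.7],[0,-0.07,0]],
    [[-6.3,0,-27.2],[0,-0.14,0]],
    [[-8.2,0,-39.9],[0,-0.21,0]],
    [[-9.1,0,-52.7],[0,-0.28,0]],
  ],
)

```text
t: 11.92
ee_pos: [474.7, 244.7, 85.8]
orientation: [-2.595, -1.669, -0.123]
ft_force: [-0.3, 3.1, -3.8]
width: 23.6
grasp_force: 29.9
```

Call:
servo_tool(
  deltas=[
    [[0,0,0],[0,0,0]],
    [[0,0,0],[0,0,0]],
    [[0,0,0],[0,0,0]],
  ],
)

```text
t: 12.17
ee_pos: [475.3, 247.4, 85.2]
orientation: [-2.587, -1.668, -0.133]
ft_force: [-0.5, 0.2, -0.7]
width: 23.9
grasp_force: 29.9
```

```bash
cat >> plan.py <<'E'
def cover_angle(im):
    best=[]
    for s in finder.silhouettes('cover',im)[:1]:
        P=cloud(im,s['mask']); L=loc(P,[xa,ya,Y]); X,Z=L[:,0]+100,L[:,2]-110
        u=X*np.cos(S)+Z*np.sin(S); n=-X*np.sin(S)+Z*np.cos(S); k=(abs(L[:,1])<50)&(131-u>-60)&(n>-5); d=np.hypot(131-u,n-3); k&=(d>30)&(d<130)
        a=np.arctan2(n[k]-3,131-u[k]); best.append((s['score'],k.sum(),np.median(a),np.percentile(d[k],[2,98])))
    return best
E
python3 -c "
from plan import *
o=ctrl.get_obs(); p,r=cur(); print(p,o['ft_force'],o['moment'],o['t'])
b=blade(40,-6.3); show([about(b,.28)])
for n in ('side','top'):
    im=get_image(n); print(n,cover_angle(im))
    P=cloud(im,np.ones((400,640),bool)); L=r.inv().apply(P-p); k=(L[:,0]>GX-48)&(L[:,0]<GX-32)&(abs(L[:,1])<8)&(abs(L[:,2]+48)<15); print('blade',k.sum(),np.median(L[k],0))
"
```

```text
[475.32 247.38  85.17] [-0.5   0.24 -0.69] [-0.12  0.13  0.04] 12.1667
[1.3, 1.0, -1.3] [-0.004, -0.002, 0.0] rows 0.1
side [(0.65, np.int64(700), np.float64(0.2847695785187961), array([ 31.79, 115.81]))]
blade 16 [ 39.42  -0.75 -52.34]
top [(0.68, np.int64(345), np.float64(0.2403206244688137), array([ 31.29, 108.86]))]
blade 0 [nan nan nan]
  return _methods._mean(a, axis=axis, dtype=dtype,
  ret = um.true_divide(
```

Call:
servo_tool(
  deltas=[
    [[-3.6,0,-12.3],[0,-0.07,0]],
    [[-6.3,0,-24.8],[0,-0.14,0]],
    [[-8.2,0,-37.5],[0,-0.21,0]],
    [[-9.1,0,-51.2],[0,-0.285,0]],
    [[-9.1,0,-51.2],[0,-0.285,0]],
  ],
)

```text
t: 12.78
ee_pos: [471.9, 235.9, 136.9]
orientation: [2.55, 1.647, -0.233]
ft_force: [0.2, 1.3, -0.6]
width: 23.6
grasp_force: 29.9
```

Call:
servo_tool(
  deltas=[
    [[0,0,0],[0,0,0]],
    [[0,0,0],[0,0,0]],
    [[0,0,0],[0,0,0]],
  ],
)

```text
t: 13.03
ee_pos: [469.7, 233.7, 135.1]
orientation: [2.553, 1.646, -0.234]
ft_force: [-0.8, -0.6, -0.7]
width: 23.7
grasp_force: 29.9
```

```bash
python3 -c "
from plan import *
o=ctrl.get_obs(); p,r=cur(); print(p,o['ft_force'],o['moment'],o['t'])
b=blade(40,-6.3); show([about(b,.565)])
for n in ('side','top'):
    im=get_image(n); print(n,cover_angle(im))
    P=cloud(im,np.ones((400,640),bool)); L=loc(P,[xa,ya,Y]); k=(abs(L[:,1])<50)&(L[:,0]>-105)&(L[:,0]<50)&(L[:,2]>150); k&=(L[:,2]<190)
    X,Z=L[k,0]+100,L[k,2]-110; u=X*np.cos(S)+Z*np.sin(S); nn=-X*np.sin(S)+Z*np.cos(S); m=(nn<75)&(u>10)&(u<110)&(nn>8); c=np.polyfit(131-u[m],nn[m],1); print(m.sum(),np.arctan(c[0]),c[1],u[m].min())
    if n=='side': cv2.imwrite('pics/i.png',cv2.resize(im['frame'][225:315,260:350],(540,540),interpolation=cv2.INTER_CUBIC))
"
```

```text
[469.74 233.74 135.11] [-0.76 -0.63 -0.73] [-0.02 -0.02 -0.03] 13.0333
[1.2, 0.4, -1.8] [-0.004, -0.0, 0.0] rows 0.1
side [(0.64, np.int64(897), np.float64(0.5569408949306262), array([ 31.97, 118.09]))]
969 0.566530703342109 2.0341396050248406 21.652884129305523
top []
25 0.5380240385374092 1.2617358246217916 28.85994808181662
```

View pics/i.png

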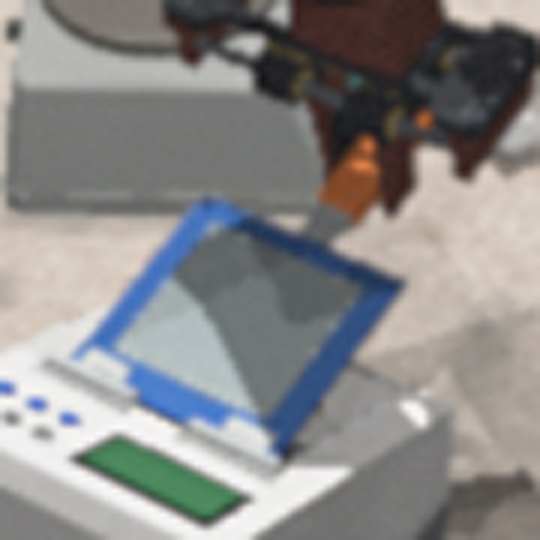

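```bash
python3 -c "
from plan import *
p,r=cur()
a=(p+r.apply([-65,0,4]),r)
y=-.39
show([a,([440,170,170],tool(1.1)),([405,40,190],tool(.6)),([420,-100,190],tool(.1)),([459.1,-225.7,130],tool(y)),([459.1,-225.7,-3.5],tool(y))])
"
```

```text
[-65.0, -0.0, 4.0] [0.0, 0.0, 0.0] rows 1.6
[-10.8, -1.3, -24.9] [0.001, 0.181, 0.045] rows 1.5
[-131.7, 27.8, -20.0] [0.0, 0.0, 0.5] rows 4.0
[-66.7, 124.0, 0.0] [0.0, 0.0, 0.5] rows 4.0
[26.4, 129.0, 60.0] [0.0, 0.0, 0.49] rows 3.9
[0.0, 0.0, 133.5] [0.0, 0.0, 0.0] rows 3.2
```

Call:
servo_tool(
  deltas=[
    [[-5,0,3],[0,0,0]],
    [[-25,0,4],[0,0,0]],
    [[-45,0,4],[0,0,0]],
    [[-65,0,4],[0,0,0]],
    [[-65,0,4],[0,0,0]],
  ],
)

```text
t: 13.65
ee_pos: [441.8, 172.8, 143.9]
orientation: [2.553, 1.644, -0.237]
ft_force: [-0.3, -0.7, -1.4]
width: 23.8
grasp_force: 29.9
```

Call:
servo_tool(
  deltas=[
    [[-11,-1,-25],[0,0.18,0.045]],
    [[-11,-1,-25],[0,0.18,0.045]],
    [[-11,-1,-25],[0,0.18,0.045]],
  ],
)

```text
t: 13.9
ee_pos: [439.9, 169.1, 170.7]
orientation: [2.679, 1.639, 0.003]
ft_force: [0.0, -0.7, -1.4]
width: 23.7
grasp_force: 29.9
```

Call:
servo_tool(
  deltas=[
    [[-132,28,-20],[0,0,0.5]],
    [[-132,28,-20],[0,0,0.5]],
    [[-132,28,-20],[0,0,0.5]],
    [[-132,28,-20],[0,0,0.5]],
    [[-132,28,-20],[0,0,0.5]],
  ],
)

```text
t: 14.32
ee_pos: [405.4, 38.0, 191.0]
orientation: [3.001, 0.917, 0.0]
ft_force: [0.0, 0.1, -1.6]
width: 23.6
grasp_force: 29.9
```

Call:
servo_tool(
  deltas=[
    [[-67,124,0],[0,0,0.5]],
    [[-67,124,0],[0,0,0.5]],
    [[-67,124,0],[0,0,0.5]],
    [[-67,124,0],[0,0,0.5]],
    [[-67,124,0],[0,0,0.5]],
  ],
)

```text
t: 14.73
ee_pos: [422.1, -102.4, 190.8]
orientation: [3.135, 0.15, 0.002]
ft_force: [0.4, 0.4, -0.4]
width: 23.9
grasp_force: 29.9
```

Call:
servo_tool(
  deltas=[
    [[26,129,60],[0,0,0.49]],
    [[26,129,60],[0,0,0.49]],
    [[26,129,60],[0,0,0.49]],
    [[26,129,60],[0,0,0.49]],
    [[26,129,60],[0,0,0.49]],
  ],
)

```text
t: 15.15
ee_pos: [460.6, -227.3, 128.8]
orientation: [3.08, -0.61, -0.001]
ft_force: [0.0, 1.3, -1.9]
width: 23.7
grasp_force: 29.9
```

Call:
servo_tool(
  deltas=[
    [[0,0,0],[0,0,0]],
    [[0,0,0],[0,0,0]],
    [[0,0,0],[0,0,0]],
    [[0,0,0],[0,0,0]],
  ],
)

```text
t: 15.48
ee_pos: [459.5, -224.9, 131.7]
orientation: [3.082, -0.602, 0.003]
ft_force: [-0.4, 0.5, -1.2]
width: 23.9
grasp_force: 29.9
```

```bash
python3 -c "
from plan import *
o=ctrl.get_obs(); p,r=cur(); print(p,o['t'],o['width'])
show([([459.1,-225.7,-3.5],tool(-.39))])
for n in ('side','top'):
    im=get_image(n); print(n,cover_angle(im))
    for s in finder.silhouettes('blade_grip',im)[:4]:
        P=cloud(im,s['mask']); L=r.inv().apply(P-p); k=(abs(L[:,0]-20)<85)&(abs(L[:,1])<30)&(abs(L[:,2]+48)<25)
        if k.sum()>8:
            L=L[k]; b=L[(L[:,0]>GX-45)&(L[:,0]<GX-3)&(abs(L[:,1])<12)]
            print(n,s['score'],len(b),np.median(b,0),'xmax',np.percentile(L[:,0],[0,2,95,98,100]),'pitch',np.polyfit(L[:,0],L[:,2],1),'yaw',np.polyfit(L[:,0],L[:,1],1))
"
```

```text
[ 459.5  -224.85  131.69] 15.4833 23.87771126095101
[-0.4, 0.8, 135.2] [0.001, -0.002, 0.004] rows 3.2
side [(0.61, np.int64(885), np.float64(0.5566055988582967), array([ 31.97, 116.77]))]
top [(0.56, np.int64(654), np.float64(0.5301773658636637), array([ 32.1, 117. ]))]
top 0.56 0 [nan nan nan] xmax [-59.   -58.41 -32.77 -31.85 -30.58] pitch [ -0.01 -56.01] yaw [ 0.05 -1.27]
  return _methods._mean(a, axis=axis, dtype=dtype,
  ret = um.true_divide(
```

Call:
servo_tool(
  deltas=[
    [[0,0,35],[0,0,0]],
    [[0,1,70],[0,0,0.004]],
    [[0,1,95],[0,0,0.004]],
    [[0,1,112],[0,0,0.004]],
    [[0,1,122],[0,0,0.004]],
  ],
)

```text
t: 16.2
ee_pos: [457.7, -226.8, 7.1]
orientation: [3.08, -0.614, -0.002]
ft_force: [0.5, -0.3, -1.3]
width: 23.7
grasp_force: 29.9
```

Call:
servo_tool(
  deltas=[
    [[0,0,5],[0,0,0]],
    [[0,0,9],[0,0,0]],
    [[0,0,12],[0,0,0]],
    [[0,0,12],[0,0,0]],
    [[0,0,12],[0,0,0]],
  ],
)

```text
t: 16.62
ee_pos: [459.5, -227.6, -2.2]
orientation: [3.079, -0.614, 0.004]
ft_force: [-0.4, 0.2, -0.7]
width: 23.8
grasp_force: 29.9
```

Call:
servo_tool(
  deltas=[
    [[0,-1.7,1.5],[0,0,0]],
    [[0,-1.7,1.8],[0,0,0]],
    [[0,-1.7,1.8],[0,0,0]],
  ],
)

```text
t: 16.87
ee_pos: [460.4, -226.3, -4.1]
orientation: [3.079, -0.614, 0.005]
ft_force: [0.1, -3.1, 2.5]
width: 23.7
grasp_force: 29.9
```

Call:
servo_tool(
  deltas=[
    [[0,0,0],[0,0,0]],
    [[0,0,0],[0,0,0]],
    [[0,0,0],[0,0,0]],
    [[0,0,0],[0,0,0]],
    [[0,0,0],[0,0,0]],
  ],
  grip=-0.2,
)

```text
t: 17.28
ee_pos: [459.6, -225.6, -4.8]
orientation: [3.08, -0.614, 0.002]
ft_force: [-0.4, 0.0, -0.2]
width: 52.2
grasp_force: 0.0
```

Call:
servo_tool(
  deltas=[
    [[0,0,-10],[0,0,0]],
    [[0,0,-40],[0,0,0]],
    [[0,0,-80],[0,0,0]],
    [[0,0,-120],[0,0,0]],
    [[0,0,-160],[0,0,0]],
  ],
)

```text
t: 17.7
ee_pos: [458.9, -225.2, 157.5]
orientation: [3.08, -0.614, 0.001]
ft_force: [0.7, -0.2, -0.2]
width: 52.6
grasp_force: 0.0
```

```bash
python3 -c "
from plan import *
p,r=cur(); print(p,ctrl.get_obs()['t'])
im=get_image('side')
hsv=cv2.cvtColor(im['frame'],cv2.COLOR_BGR2HSV); org=(hsv[...,0]>4)&(hsv[...,0]<22)&(hsv[...,1]>140)&(hsv[...,2]>90)
Q=cloud(im,org); b=Q[(abs(Q[:,0]-455)<80)&(abs(Q[:,1]+225)<70)&(Q[:,2]>30)&(Q[:,2]<70)]
rr=fit(box,[450,-225,-.4,0],b); print(len(b),rr.x)
cv2.imwrite('pics/j.png',cv2.resize(im['frame'][180:230,310:370],(480,400),interpolation=cv2.INTER_CUBIC))
"
```

```text
[ 458.86 -225.15  157.48] 17.7
100 [ 449.74 -219.74   -0.39    2.73]
```

View pics/j.png

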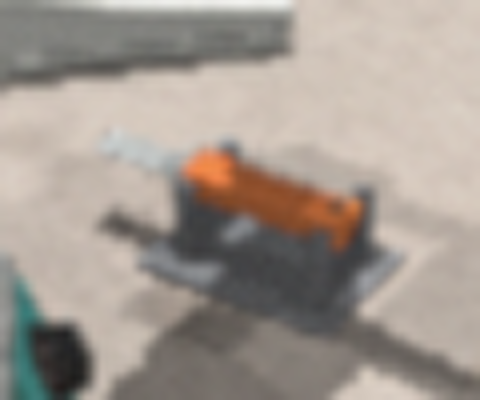

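```bash
cat >> plan.py <<'E'
TO=34
def sl(u,n): # slope-frame direction to world
    return W(u,n)-W(0,0)
def finger(Cu,Cn,th,ov): # finger axis point ov above the tip at slope coords (Cu,Cn)
    r=tool(Y,S+th); return W(Cu,Cn)+r.apply([0,0,ov+TO]),r
def push(phi,back=0,ov=22,hw=11):
    th=.45 if phi<1.12 else 1.57-phi
    e=np.array([-np.cos(phi),np.sin(phi)]); m=np.array([-np.sin(phi),-np.cos(phi)])
    C=np.array([131,3])+119*e+8*m-(hw+back)*np.array([np.cos(th),np.sin(th)])
    return finger(*C,th,ov)
E
python3 -c "
from plan import *
print(cur()[0])
b=push(.55,40); print(b[0],push(.55)[0],push(1.12)[0],push(1.9)[0])
show([([420,-100,190],tool(.1)),([405,40,190],tool(.62)),([b[0][0]-20,b[0][1]-50,190],tool(Y)),([b[0][0],b[0][1],max(b[0][2],100)],b[1]),b,push(.55)])
"
```

```text
[ 463.26 -227.39  165.  ]
[499.65 298.7   98.23] [510.76 323.17 127.86] [521.13 346.05 190.04] [536.42 379.76 223.73]
[-88.5, -101.0, -26.3] [0.005, -0.012, -0.493] rows 4.0
[-0.9, -140.8, 0.0] [0.0, 0.0, -0.52] rows 4.2
[182.0, -126.5, 0.0] [0.0, 0.0, -0.525] rows 5.3
[53.8, -2.4, 90.0] [0.0, 0.834, 0.0] rows 6.7
[-1.3, 0.0, 1.2] [0.0, 0.0, 0.0] rows 0.0
[40.0, 0.0, 0.0] [0.0, 0.0, 0.0] rows 1.0
```

Call:
servo_tool(
  deltas=[
    [[-88,-101,-26],[0,0,-0.49]],
    [[-88,-101,-26],[0,0,-0.49]],
    [[-88,-101,-26],[0,0,-0.49]],
    [[-88,-101,-26],[0,0,-0.49]],
    [[-88,-101,-26],[0,0,-0.49]],
  ],
  grip=1,
)

```text
t: 18.17
ee_pos: [415.8, -96.3, 182.0]
orientation: [3.136, 0.163, 0.003]
ft_force: [-0.0, -0.1, 0.5]
width: 22.8
grasp_force: 0.0
```

Call:
servo_tool(
  deltas=[
    [[0,-140,0],[0,0,-0.52]],
    [[0,-140,0],[0,0,-0.52]],
    [[0,-140,0],[0,0,-0.52]],
    [[0,-140,0],[0,0,-0.52]],
    [[0,-140,0],[0,0,-0.52]],
  ],
)

```text
t: 18.58
ee_pos: [403.6, 42.9, 180.9]
orientation: [2.989, 0.961, 0.002]
ft_force: [-1.0, -0.7, 0.1]
width: 0.4
grasp_force: 0.0
```

Call:
servo_tool(
  deltas=[
    [[140,-110,0],[0,0,-0.52]],
    [[140,-110,0],[0,0,-0.52]],
    [[140,-110,0],[0,0,-0.52]],
    [[140,-110,0],[0,0,-0.52]],
    [[140,-110,0],[0,0,-0.52]],
  ],
)

```text
t: 19.0
ee_pos: [457.2, 215.1, 180.9]
orientation: [2.644, 1.693, 0.005]
ft_force: [-0.2, 0.3, -0.1]
width: 0.8
grasp_force: 0.0
```

Call:
servo_tool(
  deltas=[
    [[0,0,0],[0,0.12,0]],
    [[0,0,0],[0,0.24,0]],
    [[0,0,0],[0,0.36,0]],
    [[0,0,0],[0,0.48,0]],
    [[0,0,0],[0,0.6,0]],
  ],
)

```text
t: 19.42
ee_pos: [453.0, 211.1, 180.0]
orientation: [-2.361, -1.503, -0.61]
ft_force: [-0.4, 0.0, -0.5]
width: 0.7
grasp_force: 0.0
```

Call:
servo_tool(
  deltas=[
    [[0,0,0],[0,0.12,0]],
    [[0,0,0],[0,0.23,0]],
    [[0,0,0],[0,0.23,0]],
    [[0,0,0],[0,0.23,0]],
  ],
)

```text
t: 19.75
ee_pos: [451.5, 210.4, 178.1]
orientation: [-2.204, -1.399, -0.843]
ft_force: [-0.9, -0.1, -0.7]
width: 0.5
grasp_force: 0.0
```

```bash
python3 -c "
from plan import *
o=ctrl.get_obs(); print(o['qpos'],o['ee_pos'],o['t'],o['width'])
show([push(.55,40),push(.55)])
p,r=cur()
# finger tips in tool frame from depth
for n in ('side','top'):
    im=get_image(n); P=cloud(im,np.ones((400,640),bool)); L=r.inv().apply(P-p); k=(abs(L[:,0])<18)&(abs(L[:,1])<20)&(L[:,2]>-80)&(L[:,2]<0)
    print(n,k.sum(),np.percentile(L[k],[3,50,97],axis=0) if k.sum()>5 else '',cover_angle(im))
"
```

```text
[-0.03  0.21  2.27  1.18  0.74 -0.55] [451.5  210.38 178.1 ] 19.75 0.5146665209481538
[20.7, 7.3, 126.6] [-0.001, 0.097, -0.014] rows 3.1
[40.0, 0.0, 0.0] [0.0, 0.0, 0.0] rows 1.0
side 128 [[ -6.96 -10.69 -78.46]
 [ 10.36  -3.71 -58.24]
 [ 16.    10.35 -37.01]] [(0.91, np.int64(888), np.float64(0.554328425972932), array([ 32.35, 118.18]))]
top 45 [[ 11.56  -8.95 -76.26]
 [ 14.29  -0.24 -56.69]
 [ 16.54   9.05 -31.98]] [(0.73, np.int64(665), np.float64(0.5322584984163135), array([ 31.9 , 116.97]))]
```

Call:
servo_tool(
  deltas=[
    [[10,4,40],[0,0.05,0]],
    [[21,7,80],[0,0.097,-0.014]],
    [[21,7,110],[0,0.097,-0.014]],
    [[21,7,126],[0,0.097,-0.014]],
    [[21,7,126],[0,0.097,-0.014]],
  ],
)

```text
t: 20.37
ee_pos: [499.3, 304.0, 98.3]
orientation: [-2.119, -1.382, -0.935]
ft_force: [-0.6, -0.5, 0.4]
width: 0.3
grasp_force: 0.0
```

Call:
servo_tool(
  deltas=[
    [[0,0,0],[0,0,0]],
    [[0,0,0],[0,0,0]],
  ],
)

```text
t: 20.53
ee_pos: [499.6, 301.8, 101.3]
orientation: [-2.12, -1.381, -0.941]
ft_force: [0.2, 0.4, 1.3]
width: 0.5
grasp_force: 0.0
```

```bash
python3 -c "
from plan import *
o=ctrl.get_obs(); print(o['qpos'],o['ee_pos'],o['t'],o['ft_force'])
show([push(.55,40),push(.55)])
s=push(.55)
print('abs'); 
for f in (.65,.78,.9,1.01,1.12): show([push(f)],s)
s=push(1.12)
for f in (1.22,1.32,1.42,1.52,1.62): show([push(f)],s)
s=push(1.62)
for f in (1.72,1.8,1.87,1.93): show([push(f)],s)
"
```

```text
[ 0.14  0.5   2.21  1.7   0.68 -0.99] [499.58 301.81 101.31] 20.5333 [0.23 0.39 1.3 ]
[-4.2, 1.3, -0.0] [-0.004, 0.0, 0.008] rows 0.1
[40.0, 0.0, 0.0] [0.0, 0.0, 0.0] rows 1.0
abs
[9.9, -0.0, -6.6] [0.0, 0.0, 0.0] rows 0.3
[23.7, 0.0, -13.7] [0.0, 0.0, 0.0] rows 0.7
[37.2, -0.0, -18.5] [0.0, 0.0, 0.0] rows 1.0
[49.9, 0.0, -21.6] [0.0, 0.0, 0.0] rows 1.3
[62.9, -0.0, -23.2] [0.0, -0.0, -0.0] rows 1.6
[6.4, -0.0, -1.6] [0.0, -0.1, -0.0] rows 0.8
[12.9, -0.0, -2.5] [0.0, -0.2, -0.0] rows 1.6
[19.5, -0.0, -2.8] [-0.0, -0.3, -0.0] rows 2.4
[26.0, -0.0, -2.5] [-0.0, -0.4, 0.0] rows 3.2
[32.5, -0.0, -1.4] [0.0, -0.5, 0.0] rows 4.0
[6.4, 0.0, -1.6] [-0.0, -0.1, 0.0] rows 0.8
[11.6, -0.0, -2.4] [0.0, -0.18, -0.0] rows 1.4
[16.2, -0.0, -2.8] [0.0, -0.25, 0.0] rows 2.0
[20.1, -0.0, -2.8] [-0.0, -0.31, -0.0] rows 2.5
```

Call:
servo_tool(
  deltas=[
    [[12,1,0],[0,0,0]],
    [[24,1,0],[0,0,0]],
    [[36,1,0],[0,0,0]],
  ],
)

```text
t: 20.78
ee_pos: [510.9, 322.7, 129.0]
orientation: [-2.122, -1.379, -0.943]
ft_force: [-0.9, 0.6, -0.7]
width: 0.3
grasp_force: 0.0
```

Call:
servo_tool(
  deltas=[
    [[10,0,-7],[0,0,0]],
    [[24,0,-14],[0,0,0]],
    [[37,0,-18],[0,0,0]],
    [[50,0,-22],[0,0,0]],
    [[63,0,-23],[0,0,0]],
  ],
)

```text
t: 21.2
ee_pos: [520.4, 345.3, 191.3]
orientation: [-2.122, -1.38, -0.943]
ft_force: [-0.4, -3.3, -0.9]
width: 0.7
grasp_force: 1.5
```

```bash
python3 -c "
from plan import *
o=ctrl.get_obs(); print(o['qpos'],o['ee_pos'],o['t'],o['ft_force'])
show([push(1.12)])
im=get_image('side'); print(cover_angle(im)); im=get_image('top'); print(cover_angle(im))
"
```

```text
[ 0.24  0.33  2.12  1.44  0.63 -0.56] [520.44 345.26 191.25] 21.2 [-0.38 -3.27 -0.89]
[-0.2, 0.3, 1.6] [-0.001, 0.001, 0.007] rows 0.1
[(0.66, np.int64(1102), np.float64(1.1017745074950431), array([ 31.98, 119.83]))]
[(0.56, np.int64(401), np.float64(1.1348312040256672), array([ 32.02, 118.71]))]
```

Cover at ~1.12 rad as planned; continue to the stop.

Call:
servo_tool(
  deltas=[
    [[6,0,-1.6],[0,-0.1,0]],
    [[13,0,-2.5],[0,-0.2,0]],
    [[19.5,0,-2.8],[0,-0.3,0]],
    [[26,0,-2.5],[0,-0.4,0]],
    [[32.5,0,-1.4],[0,-0.5,0]],
  ],
)

```text
t: 21.82
ee_pos: [522.8, 363.0, 207.9]
orientation: [-2.323, -1.528, -0.599]
ft_force: [-1.2, -0.6, -3.6]
width: 0.4
grasp_force: 1.3
```

Call:
servo_tool(
  deltas=[
    [[6.4,0,-1.6],[0,-0.1,0]],
    [[11.6,0,-2.4],[0,-0.18,0]],
    [[16.2,0,-2.8],[0,-0.25,0]],
    [[20,0,-2.8],[0,-0.31,0]],
    [[20,0,-2.8],[0,-0.31,0]],
  ],
)

```text
t: 22.23
ee_pos: [531.0, 380.9, 221.8]
orientation: [-2.502, -1.657, -0.251]
ft_force: [-0.2, 0.2, -0.4]
width: 0.5
grasp_force: 0.1
```

```bash
python3 -c "
from plan import *
o=ctrl.get_obs(); print(o['qpos'],o['ee_pos'],o['t'],o['ft_force'])
show([push(1.93)])
im=get_image('side'); print(cover_angle(im)); im=get_image('top'); print(cover_angle(im))
"
```

```text
[0.53 0.35 1.67 0.17 0.96 0.85] [531.03 380.88 221.82] 22.2333 [-0.22  0.2  -0.41]
[3.4, 5.4, -2.0] [-0.02, -0.187, 0.025] rows 1.5
[(0.64, np.int64(894), np.float64(1.798045947980152), array([ 31.93, 120.79]))]
[]
```

Call:
servo_tool(
  deltas=[
    [[2,3,-1],[-0.01,-0.1,0.01]],
    [[4,5,-2],[-0.02,-0.187,0.025]],
    [[4,5,-2],[-0.02,-0.187,0.025]],
    [[6,5,-2],[-0.02,-0.187,0.025]],
    [[6,5,-2],[-0.02,-0.187,0.025]],
  ],
)

```text
t: 22.85
ee_pos: [534.3, 377.1, 223.6]
orientation: [-2.633, -1.693, -0.017]
ft_force: [-7.4, -17.4, 7.5]
width: 0.2
grasp_force: 9.4
```

```bash
python3 -c "
from plan import *
o=ctrl.get_obs(); print(o['qpos'],o['ee_pos'],o['t'],o['ft_force'])
show([push(1.93)])
im=get_image('side'); print(cover_angle(im)); im=get_image('top'); print(cover_angle(im))
"
```

```text
[0.59 0.43 1.54 0.01 1.16 1.01] [534.3  377.1  223.56] 22.85 [ -7.4  -17.44   7.46]
[5.2, 0.8, -0.7] [-0.003, 0.009, -0.002] rows 0.1
[(0.69, np.int64(856), np.float64(1.8507435862136195), array([ 31.76, 121.01]))]
[]
```

```bash
python3 -c "
from plan import *
p,r=cur()
a=(p+r.apply([-50,0,0]),r)
up=finger(30,40,0,0); dn=finger(30,-26,0,0)
print(a[0],up[0],dn[0])
show([a,up,dn,finger(50,-26,0,0),finger(76,-26,0,0)])
"
```

```text
[513.53 331.69 222.77] [506.56 313.91 126.8 ] [516.77 336.43  65.61]
[-50.0, 0.0, 0.0] [0.0, 0.0, 0.0] rows 1.2
[-20.6, 1.4, 95.6] [-0.003, 0.368, -0.003] rows 2.9
[0.0, 0.0, 66.0] [0.0, 0.0, 0.0] rows 1.6
[20.0, -0.0, -0.0] [0.0, 0.0, 0.0] rows 0.5
[26.0, -0.0, -0.0] [0.0, 0.0, 0.0] rows 0.6
```

Call:
servo_tool(
  deltas=[
    [[-25,0,0],[0,0,0]],
    [[-50,0,0],[0,0,0]],
    [[-50,0,0],[0,0,0]],
  ],
)

```text
t: 23.3
ee_pos: [513.6, 332.9, 222.4]
orientation: [-2.631, -1.689, -0.028]
ft_force: [0.7, -0.2, -0.7]
width: 0.5
grasp_force: 0.0
```

Call:
servo_tool(
  deltas=[
    [[-10,1,30],[0,0.12,0]],
    [[-21,1,60],[0,0.24,0]],
    [[-21,1,95],[0,0.368,0]],
    [[-21,1,95],[0,0.368,0]],
    [[-21,1,95],[0,0.368,0]],
  ],
)

```text
t: 23.72
ee_pos: [505.6, 316.2, 123.9]
orientation: [-2.434, -1.557, -0.475]
ft_force: [-1.1, -0.7, 0.3]
width: 0.4
grasp_force: 0.0
```

Call:
servo_tool(
  deltas=[
    [[0,0,0],[0,0,0]],
    [[0,0,0],[0,0,0]],
    [[0,0,0],[0,0,0]],
  ],
)

```text
t: 23.97
ee_pos: [511.2, 321.2, 129.7]
orientation: [-2.429, -1.564, -0.488]
ft_force: [-0.2, 1.1, 0.3]
width: 0.5
grasp_force: 0.0
```

```bash
python3 -c "
from plan import *
o=ctrl.get_obs(); print(o['qpos'],o['ee_pos'],o['t'],o['ft_force'])
show([finger(30,-26,0,0)])
im=get_image('side'); print(cover_angle(im))
hsv=cv2.cvtColor(im['frame'],cv2.COLOR_BGR2HSV)
for nm,im in (('side',im),('top',get_image('top'))):
    hsv=cv2.cvtColor(im['frame'],cv2.COLOR_BGR2HSV); red=((hsv[...,0]<6)|(hsv[...,0]>172))&(hsv[...,1]>140)&(hsv[...,2]>70)
    P=cloud(im,red); L=loc(P,[xa,ya,Y]); X,Z=L[:,0]+100,L[:,2]-110; u=X*np.cos(S)+Z*np.sin(S); n=-X*np.sin(S)+Z*np.cos(S); k=(abs(L[:,1])<60)&(u>10)&(u<135)&(n<10)
    print(nm,k.sum(),np.percentile(np.c_[u,n,L[:,1]][k],[5,50,95],axis=0) if k.sum() else '')
"
```

```text
[0.39 0.37 1.97 0.51 0.57 0.42] [511.17 321.19 129.73] 23.9667 [-0.18  1.09  0.26]
[-9.8, -1.3, 65.4] [0.002, -0.011, -0.0] rows 1.6
[(0.74, np.int64(866), np.float64(1.8474667446229667), array([ 31.97, 121.62]))]
side 0 
top 7 [[ 61.54 -16.26 -19.91]
 [ 63.17 -12.71 -12.54]
 [ 66.06  -9.97  -8.46]]
```

Call:
servo_tool(
  deltas=[
    [[-10,-1,20],[0,-0.01,0]],
    [[-10,-1,40],[0,-0.01,0]],
    [[-10,-1,55],[0,-0.01,0]],
    [[-10,-1,65],[0,-0.01,0]],
    [[-10,-1,65],[0,-0.01,0]],
  ],
)

```text
t: 24.53
ee_pos: [514.4, 335.3, 62.6]
orientation: [-2.435, -1.568, -0.469]
ft_force: [-1.7, 1.0, -0.9]
width: 0.5
grasp_force: 0.0
```

Call:
servo_tool(
  deltas=[
    [[8,0,0],[0,0,0]],
    [[16,0,0],[0,0,0]],
    [[24,0,0],[0,0,0]],
    [[32,0,0],[0,0,0]],
    [[38,0,0],[0,0,0]],
  ],
)

```text
t: 24.95
ee_pos: [529.8, 367.2, 79.2]
orientation: [-2.435, -1.568, -0.473]
ft_force: [-1.0, -3.4, 0.3]
width: 0.3
grasp_force: 1.5
```

Call:
servo_tool(
  deltas=[
    [[3,0,0],[0,0,0]],
    [[6,0,0],[0,0,0]],
    [[6,0,0],[0,0,0]],
    [[6,0,0],[0,0,0]],
  ],
)

```text
t: 25.28
ee_pos: [532.1, 372.0, 80.6]
orientation: [-2.436, -1.567, -0.473]
ft_force: [-1.3, 0.1, -0.1]
width: 0.5
grasp_force: 0.4
```

```bash
python3 -c "
from plan import *
o=ctrl.get_obs(); print(o['qpos'],o['ee_pos'],o['t'],o['ft_force'])
show([finger(76,-26,0,0)])
"
```

```text
[0.47 0.5  1.89 0.51 0.5  0.47] [532.08 371.99  80.65] 25.2833 [-1.33  0.11 -0.15]
[4.5, 0.7, -0.6] [0.0, 0.0, -0.002] rows 0.1
```

Moving the lever (3.5 N); push on in small steps till the stop.

Call:
servo_tool(
  deltas=[
    [[2,0,0],[0,0,0]],
    [[4,0,0],[0,0,0]],
    [[4,0,0],[0,0,0]],
    [[4,0,0],[0,0,0]],
  ],
)

```text
t: 25.62
ee_pos: [532.4, 373.4, 80.9]
orientation: [-2.437, -1.567, -0.468]
ft_force: [-1.3, -9.5, -0.8]
width: 0.3
grasp_force: 4.6
```

Call:
servo_tool(
  deltas=[
    [[2,0,0],[0,0,0]],
    [[4,0,0],[0,0,0]],
    [[4,0,0],[0,0,0]],
    [[4,0,0],[0,0,0]],
  ],
)

```text
t: 25.95
ee_pos: [532.3, 373.9, 80.8]
orientation: [-2.439, -1.569, -0.462]
ft_force: [-3.1, -25.6, 2.2]
width: 0.3
grasp_force: 11.1
```

Call:
servo_tool(
  deltas=[
    [[-8,0,0],[0,0,0]],
    [[-16,0,0],[0,0,0]],
    [[-20,0,0],[0,0,0]],
    [[-20,0,-30],[0,0,0]],
    [[-20,0,-60],[0,0,0]],
  ],
)

```text
t: 26.37
ee_pos: [516.8, 340.8, 130.4]
orientation: [-2.436, -1.567, -0.467]
ft_force: [0.4, 0.5, 1.2]
width: 0.7
grasp_force: 0.0
```

Call:
servo_tool(
  deltas=[
    [[-30,0,-40],[0,0,0]],
    [[-60,0,-80],[0,0,0]],
    [[-100,0,-100],[0,0,0]],
    [[-140,0,-100],[0,0,0]],
    [[-170,0,-100],[0,0,0]],
  ],
)

```text
t: 26.78
ee_pos: [439.3, 165.4, 164.0]
orientation: [-2.435, -1.57, -0.482]
ft_force: [0.5, -0.4, -0.1]
width: 0.2
grasp_force: 0.0
```

Call:
servo_tool(
  deltas=[
    [[0,0,0],[0,0,0]],
    [[0,0,0],[0,0,0]],
    [[0,0,0],[0,0,0]],
  ],
)

```text
t: 27.03
ee_pos: [439.4, 166.2, 162.3]
orientation: [-2.437, -1.566, -0.475]
ft_force: [-0.3, -0.9, -0.6]
width: 0.5
grasp_force: 0.0
```

```bash
python3 -c "
from plan import *
o=ctrl.get_obs(); print(o['ee_pos'],o['t'],o['ft_force'])
for nm in ('side','top'):
    im=get_image(nm); print(cover_angle(im))
    hsv=cv2.cvtColor(im['frame'],cv2.COLOR_BGR2HSV); red=((hsv[...,0]<6)|(hsv[...,0]>172))&(hsv[...,1]>140)&(hsv[...,2]>70)
    P=cloud(im,red); L=loc(P,[xa,ya,Y]); X,Z=L[:,0]+100,L[:,2]-110; u=X*np.cos(S)+Z*np.sin(S); n=-X*np.sin(S)+Z*np.cos(S); k=(abs(L[:,1])<60)&(u>10)&(u<135)&(n<10)
    print(nm,k.sum(),np.percentile(np.c_[u,n,L[:,1]][k],[5,50,95],axis=0) if k.sum() else '')
    for q in ('blade_grip','amber_drop_bottle_mid','red_lid_jar_mid','beaker_small_mid'):
        for s in finder.silhouettes(q,im)[:2]: print(q,s['score'],np.median(cloud(im,s['mask']),0))
cv2.imwrite('pics/k.png',cv2.resize(im['frame'][180:260,150:370],None,fx=3.5,fy=3.5,interpolation=cv2.INTER_CUBIC))
"
```

```text
[439.36 166.24 162.33] 27.0333 [-0.35 -0.87 -0.57]
[(0.7, np.int64(858), np.float64(1.846010097299782), array([ 31.8 , 121.18]))]
side 11 [[ 94.77 -13.43 -21.31]
 [100.98 -11.64 -12.72]
 [103.79  -8.9   -6.14]]
blade_grip 0.67 [ 524.46 -654.02   20.65]
amber_drop_bottle_mid 0.67 [369.92 420.19  41.53]
red_lid_jar_mid 0.46 [ 652.68 -254.27   46.1 ]
beaker_small_mid 0.48 [420.42  -3.43  38.16]
[(0.59, np.int64(276), np.float64(1.822817570323576), array([ 32.13, 121.12]))]
top 46 [[ 88.9  -24.89 -18.14]
 [ 96.25 -13.54  -0.79]
 [102.67  -8.57  15.08]]
blade_grip 0.75 [ 477.95 -681.73   15.87]
beaker_small_mid 0.54 [420.22  -8.18   5.51]
```

View pics/k.png

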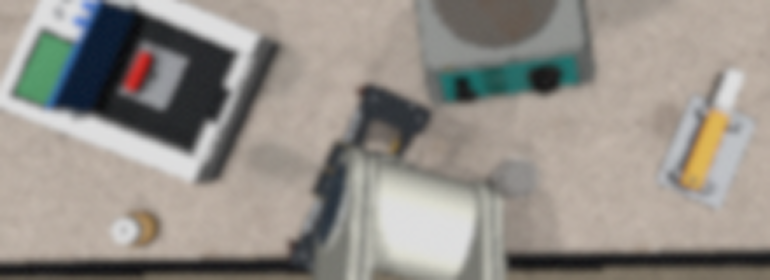

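```bash
python3 -c "
from h import *
print(close_job())"
```

```text
the job is handed in; nothing more can be done
None
```

I levered the cover up to about 0.55 rad (roughly 65 mm clear) with the blade and laid the blade back on its stand. I then swung the cover open to its stop and pushed the red lever back to its stop. The bottle, jar and beaker stand where they were, and the job was handed in at about 27 s.

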